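Set up a heating block for its depth check

ROBOT

A 6-joint arm with a two-finger parallel gripper is mounted at the origin on the work surface. World frame = base frame: x ahead of the robot, y to its left, z up, the work surface at z = 0. Lengths are in mm, angles in rad, forces in N, time in s.
With the tool pointing down it reaches from about 375 to 900 mm from the base axis. Payload 3.1 kg.
Tool frame: the origin (TCP) lies midway between the tips of the shut fingers; the grasp point (between the pads) lies 19 mm behind it; z points along the fingers, y is the direction in which the jaws open and shut (so a half turn about z gives the same grasp; the last joint's range is limited). The gripper opens to 87 mm and grips with 3 to 60 N. Pads are 19 mm wide; open, the fingers measure 117 mm over their backs; the gripper's body (75 mm by 190 mm) begins 51 mm behind the grasp point.
Start: joints at [1.062, 0.527, 1.433, -0, 1.181, -0.178], TCP at [202.367, 591.307, 202.348] pointing down, gripper open.
Joint ranges: [-3.08, 3.08], [-0.75, 2.2], [0.22, 2.44], [-1.43, 4.57], [0, 2.65], [-2.85, 2.85]. Speed limits (rad/s): [2.79, 2.79, 3.14, 3.14, 3.14, 3.14].

INTERFACE

Orientations are given as a unit quaternion [x, y, z, w].
In Python, from bench import arm gives the robot as it stands.
- The arm moves only by the tool step_arm, never from a script. Its argument "commands" is text: rows parted by semicolons, each of 7 numbers parted by spaces: the finger opening in m, from 0 to 0.087, then the shift along the world's x, y, z in m, then the turn, a rotation vector about the world's x, y, z in degrees. A call has 1 to 12 rows; each row shifts and turns the commanded pose from where the row before left it; what a row does not reach is not made up. A row lasts 1/8 s, in which the tool goes at most 62.5 mm and 10.7 degrees, less where a joint would pass 70% of its speed; a pose out of reach is approached as far as the arm can. A call is refused whole if a number of a shift passes 0.0625 or a number of a turn 10.7, either way. A call with a gripper value outside its range is refused whole. The fingers move at their own pace and stop on an object; "force" is the grip in N (left out, the last holds). Time passes only in rows, so rows that do not move let the fingers close. It gives the time, the measured TCP pose, the force and the opening at its end, in the units of the state.
- arm.observe(): the state, without advancing time (a new reading comes with each control period).
- arm.camera(name): name is "side" or "top" or "wrist"; returns a dict with "img" (480x640x3 uint8, red, green, blue), "z_map" (480x640 float32, mm along the optical axis (not along the pixel's ray), 0 where there is no reading), "vfov" (degrees; the focal length in pixels is half the picture's height over the tangent of half this angle, whatever the lens; pixels are square), "cx", "cy" (the principal point, pixels), "rvec" (rotation vector, rad) and "tvec" (3), from world to camera coordinates, as OpenCV has them; the wrist camera has in their place "mount" (4x4, takes a point from camera to tool coordinates, whose origin is the TCP and whose axes are the flange's). Camera axes: x right, y down, z forward; pixel columns grow to the right and rows downward; lengths in mm; the calibration is good to about 2 mm. A picture is of the moment at which its call begins: read the wrist's pose just before it.
- arm.sign_off(): hands the job in, once; it reports no verdict.
Trained networks look in the newest picture that a camera, given by its name, has taken for a name from the list of things; names that differ only in an ending like _2 or _b are one class to them, and where a whole thing is asked for, a point or a joint stands for the part that bears it (a point fixed in the world has none). Each returns a list of dicts, best first, with "confidence" (0 to 1); they miss things now and then, are a little off and sometimes report something else, mostly with a low value. They report only what shows in the picture. A call takes as long as a camera call. They do not tell look-alikes from the thing itself.
- arm.boxes_of(query, camera): "pixel" ([column, row] in pixels, amid what is visible of it).
The state is a dict: "time_s": time; "joints": joint angles; "joint_velocities": joint speeds; "tau": joint torques, N m; "tool_pos": TCP position; "tcp_rot": TCP orientation; "wrist_force": force on the tool from outside, world axes, zero at the start; "moment": the same for the moment, N m; "grip_width": finger opening in mm.
Only numpy, scipy, OpenCV 4.12 (cv2) and the standard library are available. Lean on these libraries where they do the work, as an engineer would, in place of code of your own. Each camera call takes 0.05 s, during which the arm holds its last target.

TASK

The washed retaining rings are in the way of the block check: lift each orange ring on the bench by its rim and hang it over a hook of the blue J-hook stand, one ring to a hook. Then lay the steel straightedge flat on the bench, flush along the front long face of the aluminium block (the face towards the robot) and roughly centred on it, and let go. Finally take the depth rod from its grey stand, lower it into the red-ringed probe well in the middle of the block until it bottoms out, keep it pressed firmly down there for two seconds, and leave it standing in the well, without disturbing the bottles, beaker and jar.

Things in the scene. Friction and masses are not known exactly. Their poses are not given: they have to be found in the camera images.
- ring_a: orange rigid plastic ring lying flat on the bench, outer diameter 150, inner diameter 126, so its rim is 12 wide and 12 tall; about 100 g. Origin: centre of its underside, z axis along the ring's axis. Two or three of the three rings are there; an absent one reads None.
- ring_b: orange rigid plastic ring lying flat on the bench, outer diameter 150, inner diameter 126, so its rim is 12 wide and 12 tall; about 100 g. Origin: centre of its underside, z axis along the ring's axis. Two or three of the three rings are there; an absent one reads None.
- ring_c: orange rigid plastic ring lying flat on the bench, outer diameter 150, inner diameter 126, so its rim is 12 wide and 12 tall; about 100 g. Origin: centre of its underside, z axis along the ring's axis. Two or three of the three rings are there; an absent one reads None.
- hook_right (a point): right J-hook (seen from the robot): middle of its trough, on top of the 8 thick blue rod, 238 above the bench, level from x = -14 to 14; open upwards. +x: from tip to stand, +y: left along the row, 165 between hooks. The tip rises on the robot's side: rod centre at x = -28, 246 high, to x = -36, top 289. Behind, the rod slopes up: centre x = 30, 248 high, to x = 53, 278 high.
- hook_middle (a point): middle J-hook (seen from the robot): middle of its trough, on top of the 8 thick blue rod, 238 above the bench, level from x = -14 to 14; open upwards. +x: from tip to stand, +y: left along the row, 165 between hooks. The tip rises on the robot's side: rod centre at x = -28, 246 high, to x = -36, top 289. Behind, the rod slopes up: centre x = 30, 248 high, to x = 53, 278 high.
- hook_left (a point): left J-hook (seen from the robot): middle of its trough, on top of the 8 thick blue rod, 238 above the bench, level from x = -14 to 14; open upwards. +x: from tip to stand, +y: left along the row, 165 between hooks. The tip rises on the robot's side: rod centre at x = -28, 246 high, to x = -36, top 289. Behind, the rod slopes up: centre x = 30, 248 high, to x = 53, 278 high.
- hook_stand: fixed steel stand with three blue J-hooks in a row along its y axis. Origin on the bench under the middle trough; the hook tips point to its -x (towards the robot). Two posts of 16 diameter at x = 55, y = +-50, a crossbar 16 tall, 278 high at x = 55, a base plate 14 thick from x = 25 to 145, y = +-130.
- block: fixed aluminium heating block, 90 (x) by 180 (y) by 50 tall, with three blind wells in a row along y, all 38 deep. Origin: centre of its underside; its front long face is at x = -45 (towards the robot).
- well_mouth (a point): mouth of the block's central probe well, marked by a thin red ring: 13 diameter, 38 deep, on the block's top face 50 above the bench. The two other wells, 55 to either side, are 25 diameter.
- straightedge: steel straightedge bar, 30 (x) by 200 (y) by 10 tall, both long faces alike, with a black grip block on its middle: 20 (x) by 30 (y), from 10 to 42 above the bar's underside. 300 g. Origin: centre of its underside.
- depth_rod: upright steel depth rod of 10 diameter, 136 long in all, with a blue cylindrical head of 22 diameter from 100 to 136 above its foot and a brass stop ring of 18 diameter at 66 to 73. 80 g. Origin: centre of its foot, z axis up along the rod. It starts standing in the stand's 40 deep hole, its foot 10 above the bench.
- rod_stand: fixed grey block 44 by 44 by 50 tall with a hole of 13 diameter, 40 deep, that holds the depth rod. Origin: centre of its underside.
- bottle_a: white bottle with a red cap, 54 diameter, 130 tall, bystander; origin at the centre of its foot
- bottle_b: white bottle with a red cap, 54 diameter, 130 tall, bystander; origin at the centre of its foot
- bottle_c: white bottle with a yellow label, 60 diameter, 150 tall, bystander; origin at the centre of its foot
- beaker: glass beaker, 70 diameter, 90 tall, bystander; origin at the centre of its foot
- vial_jar: small clear jar with a white cap, 40 diameter, 60 tall, bystander; origin at the centre of its foot
Things that resemble listed ones, but are neither listed nor needed, are in the scene too. What is shaped like the ring_b but green or purple is not meant. Leave any green look-alike of the ring_c alone.

How it is judged (in metres and radians):
On the way, in this order (a step that is already met when the one before it is completed fails the run):
1. every ring present hangs still on a hook, one to a hook, let go (height (world z) of ring_a between 0.14 and 0.21 m and angle between ring_a's own z axis and vertical between 1 and 2.14 rad and (distance between ring_a and hook_right below 0.085 m or distance between ring_a and hook_middle below 0.085 m or distance between ring_a and hook_left below 0.085 m) and contact force between each of ring_a, ring_b, ring_c and hook_stand above 0.2 N and linear speed of each of ring_a, ring_b, ring_c below 0.08 m/s and contact force between each of ring_a, ring_b, ring_c and the fingers below 0.05 N and height (world z) of ring_b between 0.14 and 0.21 m and angle between ring_b's own z axis and vertical between 1 and 2.14 rad and (distance between ring_b and hook_right below 0.085 m or distance between ring_b and hook_middle below 0.085 m or distance between ring_b and hook_left below 0.085 m) and height (world z) of ring_c between 0.14 and 0.21 m and angle between ring_c's own z axis and vertical between 1 and 2.14 rad and (distance between ring_c and hook_right below 0.085 m or distance between ring_c and hook_middle below 0.085 m or distance between ring_c and hook_left below 0.085 m) and distance between ring_a and ring_b above 0.1 m and distance between each of ring_b, ring_a and ring_c above 0.1 m), for 0.3 s.
2. the straightedge lies flush along the block's front face, let go (x of straightedge in the frame of block between -0.0625 and -0.0575 m and y of straightedge in the frame of block between -0.025 and 0.025 m and angle between the y axis of straightedge and the y axis of block, either way round below 0.022 rad and height (world z) of straightedge below 0.003 m and angle between straightedge's own z axis and vertical below 0.04 rad and linear speed of straightedge below 0.02 m/s and contact force between straightedge and the fingers below 0.05 N), for 0.3 s.
3. the depth rod stands on the bottom of the probe well and is pressed down with more than 2 N for 1.5 s (horizontal distance between depth_rod and well_mouth below 0.004 m and height (world z) of depth_rod below 0.0145 m and angle between depth_rod's own z axis and vertical below 0.14 rad and contact force between depth_rod and block above 2 N), for 1.5 s.
At the end, for the whole second after the job is handed in: Rings hang at rest, one to a hook (centres over 100 mm apart); straightedge flat on the bench, within 2.5 mm of the block's front face, parallel within 0.022 rad, centred within 25 mm; rod stands within 2.5 mm of the well's bottom, leaning under 0.14 rad; all let go (all of step 1 and all of step 2 and horizontal distance between depth_rod and well_mouth below 0.004 m and height (world z) of depth_rod below 0.0145 m and angle between depth_rod's own z axis and vertical below 0.14 rad and linear speed of depth_rod below 0.02 m/s); the robot touches nothing.
It fails at once if a bottle, the beaker or the jar is pushed more than 40 mm or tipped over (distance of any of bottle_a, bottle_b, bottle_c, beaker, vial_jar from where it was at the start of the episode above 0.04 m or angle between any of bottle_a, bottle_b, bottle_c, beaker, vial_jar's own z axis and vertical above 0.5 rad).
Of ring_a, ring_b, ring_c only 2 to 3 are there at a start; the rules pass over those that are not, and their reading is None.
At some moment in a run one of straightedge, ring_a, ring_b, ring_c may be knocked a few centimetres aside while the robot is not near it.
It also fails if it takes over 210 s, if anything falls off the work surface, if the arm or the gripper's body presses on something with over 40 N, if the wrist force passes 120 N, or if a joint passes its speed limit or range.

## Working session

There is one attempt and no reset: what is moved stays moved. The work goes in short steps, Python scripts to look and compute and a tool call to move; the robot and the scene stay as the last step left them, time stands still between calls to the robot, and variables do not carry over. Pictures are saved under pics/ and viewed, and the job is handed in when it is done.

Besides the shell and the picture viewer there is one more tool, called after "Request:" as name(argument=value, ...) on one line, values as JSON. step_arm: Moves the arm, as the interface text tells. Its arguments: {"type":"object","properties":{"commands":{"type":"string"},"force":{"type":"number"}},"required":["commands"]}

```bash
ls; mkdir -p pics; cat > h.py <<'E'
import numpy as np, cv2
from bench import arm
from scipy.spatial.transform import Rotation as R
def cam(n):
    s=arm.observe(); c=arm.camera(n)
    f=240/np.tan(np.radians(c['vfov'])/2)
    if 'mount' in c:
        T=np.eye(4);T[:3,:3]=R.from_quat(s['tcp_rot']).as_matrix();T[:3,3]=s['tool_pos']
        c['W']=T@np.array(c['mount'])
    else:
        M=np.eye(4);M[:3,:3]=cv2.Rodrigues(np.array(c['rvec'],float))[0];M[:3,3]=np.array(c['tvec']).ravel()
        c['W']=np.linalg.inv(M)
    c['f']=f
    return c
def cloud(c):
    v,u=np.mgrid[:480,:640]; z=c['z_map']
    P=np.stack([(u-c['cx'])*z/c['f'],(v-c['cy'])*z/c['f'],z],-1)
    return P@c['W'][:3,:3].T+c['W'][:3,3]
def save(c,n): cv2.imwrite('pics/'+n+'.png',c['img'][:,:,::-1])
E
python3 - <<'E'
from h import *
s=arm.observe();print(s)
for n in ['side','top','wrist']:
    c=cam(n);save(c,n+'0');print(n,c['vfov'],c['cx'],c['cy'],c['W'].round(3))
    np.savez('/tmp/'+n+'0.npz',P=cloud(c),img=c['img'])
E
```

```text
pics
{'time_s': 0.0, 'joints': array([ 1.06249011e+00,  5.28455927e-01,  1.43389753e+00, -1.73227841e-05,
        1.18138737e+00, -1.78499464e-01]), 'joint_velocities': array([-4.05686786e-05,  2.66576994e-03, -2.41166503e-04, -1.11272307e-03,
       -1.14614754e-03, -7.91286720e-04]), 'tau': array([ 1.42424087e-03, -4.40034449e+01, -1.76592761e+01,  6.33980753e-02,
        5.80437889e-02, -1.64569719e-04]), 'tool_pos': array([202.00784623, 590.63858505, 201.37948858]), 'tcp_rot': array([ 1.64153672e-01,  9.86434194e-01, -1.01407233e-03, -3.54095952e-04]), 'wrist_force': array([ 0.2397767 , -0.56598217, -0.66455275]), 'moment': array([-0.0019917 ,  0.04180518, -0.02072084]), 'grip_width': 86.80311832254581}
side 42.587474342486125 321.6547028662489 238.45290060262408 [[ 3.000000e-01 -5.380000e-01  7.880000e-01 -8.356450e+02]
 [-9.540000e-01 -1.690000e-01  2.480000e-01 -2.674210e+02]
 [-0.000000e+00 -8.260000e-01 -5.640000e-01  1.098623e+03]
 [ 0.000000e+00  0.000000e+00  0.000000e+00  1.000000e+00]]
top 49.78189652871999 318.98411890542894 236.98199066029642 [[-1.000000e-02 -9.800000e-01  1.990000e-01  2.216750e+02]
 [-1.000000e+00  1.000000e-02 -4.000000e-03  1.316550e+02]
 [ 2.000000e-03 -1.990000e-01 -9.800000e-01  1.488706e+03]
 [ 0.000000e+00  0.000000e+00  0.000000e+00  1.000000e+00]]
wrist 64.58027539258849 315.65140828330846 237.46109167181072 [[ 3.25000e-01  9.05000e-01  2.75000e-01  1.25152e+02]
 [ 9.46000e-01 -3.10000e-01 -9.60000e-02  6.17419e+02]
 [-1.00000e-03  2.91000e-01 -9.57000e-01  3.83401e+02]
 [ 0.00000e+00  0.00000e+00  0.00000e+00  1.00000e+00]]
```

View pics/top0.png

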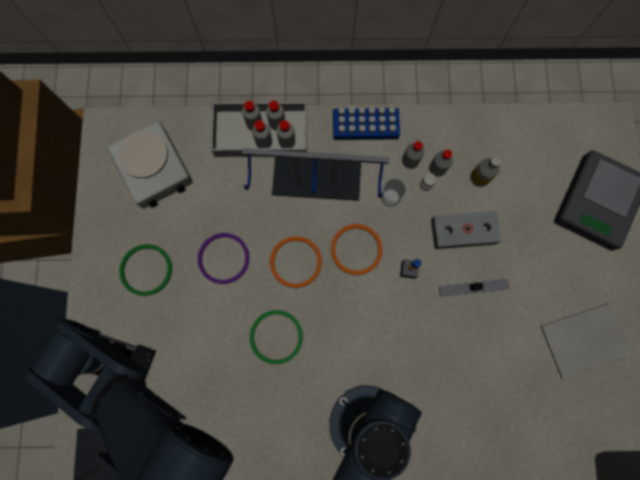

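View pics/side0.png

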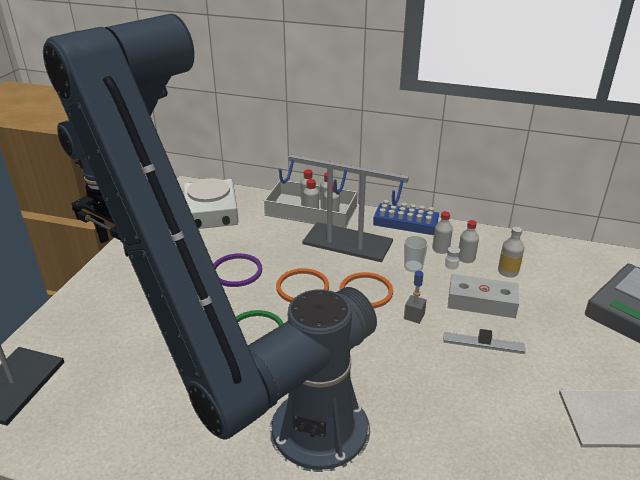

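View pics/wrist0.png

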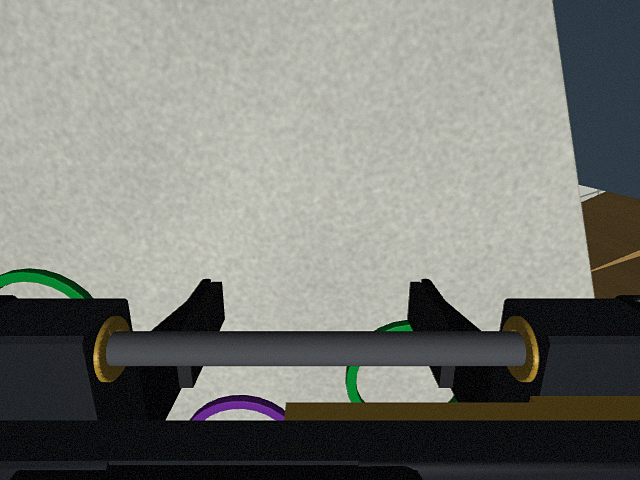

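The top view shows two orange rings at about (296,262) and (356,249). It also shows green and purple decoys, the hook stand near (318,175), the block at (466,230), the straightedge at (474,287) and the rod at (413,266). Next I'll measure them.

```bash
cat > m.py <<'E'
from h import *
d={n:np.load(f'/tmp/{n}0.npz') for n in ['top','side']}
def circ(p):
    A=np.c_[2*p[:,:2],np.ones(len(p))];x=np.linalg.lstsq(A,(p[:,:2]**2).sum(1),rcond=None)[0]
    return x[:2],np.sqrt(x[2]+x[:2]@x[:2])
for n in d:
    P,img=d[n]['P'],d[n]['img']
    hsv=cv2.cvtColor(img,cv2.COLOR_RGB2HSV)
    h,s,v=[hsv[...,i].astype(int) for i in range(3)]
    inb=(P[...,2]<400)&(P[...,2]>-30)&(P[...,0]>150)&(P[...,0]<1100)
    def comps(m,amin,lab):
        k,L,st,ce=cv2.connectedComponentsWithStats((m&inb).astype(np.uint8))
        for i in range(1,k):
            if st[i,4]>=amin:
                p=P[L==i]; p=p[np.isfinite(p).all(1)]
                print(n,lab,st[i,4],ce[i].round(),'med',np.median(p,0).round(),'min',np.percentile(p,3,0).round(),'max',np.percentile(p,97,0).round(),end=' ')
                if lab=='orange': print('circ',*circ(p),end='')
                print()
    comps((h>=6)&(h<=16)&(s>150),30,'orange')
    comps((h<5)&(s>130)&(v>60),4,'red')
    comps((h>105)&(h<125)&(s>140)&(v>60),4,'blue')
E
python3 m.py
```

```text
top orange 51 [ 2. 83.] med [1013. 1094.   25.] min [ 985. 1091.    8.] max [1034. 1098.   37.] circ [1009.3388362 1091.1367947] 15.742997013453634
top orange 135 [  6. 106.] med [ 948. 1093.   -5.] min [ 911. 1088.  -26.] max [ 995. 1097.   25.] circ [ 952.34489941 1081.09973563] 28.30213264173962
top orange 32 [  4. 126.] med [ 884. 1091.   -4.] min [ 871. 1088.  -24.] max [ 897. 1095.   13.] circ [ 885.04369979 1097.20942565] 9.618216494521809
top orange 37 [  3. 149.] med [ 810. 1088.   -8.] min [ 786. 1083.  -28.] max [ 833. 1092.    8.] circ [ 811.25332281 1083.90559998] 15.363729369339701
top orange 525 [356. 249.] med [486.  18.  13.] min [415. -51.   4.] max [555.  89.  19.] circ [485.37809365  18.7110987 ] 68.67125109792191
top orange 521 [295. 261.] med [451. 196.  13.] min [380. 127.   5.] max [519. 265.  20.] circ [449.89489725 194.92959357] 68.65672220974473
top red 79 [249. 105.] med [878. 321. 134.] min [867. 309. 126.] max [892. 333. 140.] 
top red 79 [273. 105.] med [878. 252. 134.] min [867. 240. 122.] max [892. 263. 139.] 
top red 87 [284. 124.] med [819. 221. 135
[... 1645 characters left out ...]
 543. -304.   50.] min [ 540. -306.   48.] max [ 546. -301.   51.] 
side blue 38 [289. 172.] med [653. 300. 245.] min [622. 297. 234.] max [678. 303. 270.] 
side blue 39 [342. 182.] med [642. 135. 247.] min [604. 133. 234.] max [665. 139. 274.] 
side blue 41 [399. 192.] med [634. -29. 249.] min [595. -32. 234.] max [655. -26. 274.] 
side blue 4 [335. 184.] med [582. 141. 273.] min [579. 140. 270.] max [585. 141. 279.] 
side blue 6 [394. 192.] med [565. -26. 285.] min [561. -27. 279.] max [568. -24. 290.] 
side blue 379 [408. 217.] med [850. -33.  34.] min [ 824. -115.   28.] max [909.  75.  40.] 
side blue 28 [419. 273.] med [ 421. -130.  144.] min [ 414. -138.  141.] max [ 433. -122.  149.]
```

```bash
cat > m2.py <<'E'
from h import *
for n in ['top','side']:
    c=cam(n); P=cloud(c)
    for q in ['ring_a','hook_stand','block','straightedge','depth_rod','rod_stand','beaker','vial_jar','bottle_a','bottle_c']:
        print(n,q,[(np.round(b['pixel']).astype(int).tolist(),round(b['confidence'],2),P[int(b['pixel'][1]),int(b['pixel'][0])].round().tolist()) for b in arm.boxes_of(q,n)[:7]])
    # rectangles by height
    for lab,lo,hi,x0,x1,y0,y1 in [('block',44,56,420,640,-450,-200),('se',6,15,300,470,-450,-200),('seg',36,48,300,470,-450,-200),('rodst',44,56,380,460,-180,-80),('beaker',60,100,540,660,-110,0),('bar',268,296,600,720,-120,380)]:
        m=(P[...,2]>lo)&(P[...,2]<hi)&(P[...,0]>x0)&(P[...,0]<x1)&(P[...,1]>y0)&(P[...,1]<y1)
        p=P[m]
        if len(p)<5: print(lab,len(p));continue
        r=cv2.minAreaRect(p[:,:2].astype(np.float32)); q=p[:,:2]-p[:,:2].mean(0); w,V=np.linalg.eigh(q.T@q); a=np.degrees(np.arctan2(V[1,1],V[0,1]))
        print(n,lab,len(p),'z',np.median(p[:,2]).round(1),'rect',np.round(r[0],1),np.round(r[1],1),round(r[2],2),'pca',p.mean(0).round(1),round(a,2))
E
python3 m2.py
```

```text
top ring_a [([365, 233], 0.97, [536.0, -9.0, 8.0]), ([243, 262], 0.97, [454.0, 347.0, 4.0]), ([132, 255], 0.91, [476.0, 675.0, -2.0]), ([255, 342], 0.59, [223.0, 309.0, 3.0]), ([301, 280], 0.58, [397.0, 179.0, 8.0])]
top hook_stand [([315, 174], 0.63, [638.0, 138.0, 246.0])]
top block [([467, 229], 0.66, [541.0, -300.0, 25.0])]
top straightedge [([477, 286], 0.62, [371.0, -312.0, 42.0])]
top depth_rod []
top rod_stand [([407, 269], 0.65, [421.0, -118.0, 60.0]), ([318, 178], 0.5, [698.0, 127.0, 21.0]), ([392, 192], 0.24, [660.0, -90.0, 8.0])]
top beaker [([388, 191], 0.62, [662.0, -78.0, 10.0]), ([315, 172], 0.61, [642.0, 135.0, 243.0])]
top vial_jar [([425, 182], 0.78, [674.0, -178.0, 59.0])]
top bottle_a [([485, 173], 0.94, [685.0, -342.0, 103.0]), ([413, 154], 0.61, [746.0, -141.0, 94.0]), ([313, 172], 0.49, [719.0, 145.0, 15.0])]
top bottle_c [([485, 173], 0.94, [685.0, -342.0, 103.0]), ([413, 154], 0.61, [746.0, -141.0, 94.0]), ([313, 172], 0.49, [719.0, 145.0, 15.0])]
top block 1724 z 51.0 rect [ 536.6 -294.9] [ 92.  183.6] 4.31 pca [ 535.3 -294.3   51. ] 94.28
top se 881 z 9.0 
[... 1490 characters left out ...]
0, -160.0, 76.0]), ([514, 255], 0.77, [671.0, -362.0, 80.0]), ([470, 244], 0.76, [709.0, -237.0, 70.0]), ([415, 282], 0.56, [420.0, -121.0, 115.0])]
side block 1387 z 48.9 rect [ 534.6 -295.4] [102.7 180.4] 3.6 pca [ 531.5 -296.7   49. ] 93.69
side se 627 z 9.1 rect [ 383.7 -325.6] [231.8 147.2] 82.88 pca [ 368.3 -315.4    9.3] 96.58
side seg 81 z 40.6 rect [ 369.9 -314.5] [26.8 31.1] 12.41 pca [ 368.1 -315.7   40.5] 108.69
side rodst 191 z 48.7 rect [ 422.3 -129.3] [45.2 53.3] 82.56 pca [ 419.2 -129.7   48.9] 173.39
side beaker 195 z 76.6 rect [630.  -81.6] [59.1 55.6] 0.71 pca [619.8 -79.8  76.8] 46.4
side bar 839 z 280.7 rect [668.9 134.9] [363.1  33.2] 86.35 pca [666.3 127.4 279.7] 85.68
```

Request:
step_arm(commands="0.06 0.0198 -0.0435 -0.0083 0 0 5.1;0.06 0.0198 -0.0435 -0.0083 0 0 5.1;0.06 0.0198 -0.0435 -0.0083 0 0 5.1;0.06 0.0198 -0.0435 -0.0083 0 0 5.1;0.06 0.0198 -0.0435 -0.0083 0 0 5.1;0.06 0.0198 -0.0435 -0.0083 0 0 5.1;0.06 0.0198 -0.0435 -0.0083 0 0 5.1;0.06 0.0198 -0.0435 -0.0083 0 0 5.1;0.06 0.0198 -0.0435 -0.0083 0 0 5.1;0.06 0.0198 -0.0435 -0.0083 0 0 5.1;0.06 0.0198 -0.0435 -0.0083 0 0 5.1;0.06 0.0198 -0.0435 -0.0083 0 0 5.1")

```text
time_s: 2.75
tool_pos: [441.1, 67.7, 102.7]
tcp_rot: [-0.362, 0.932, -0.0, 0.001]
wrist_force: [-0.0, 0.8, -0.6]
grip_width: 60.1
```

```bash
cat > st.py <<'E'
from h import *
def st():
    s=arm.observe(); M=R.from_quat(s['tcp_rot']).as_matrix()
    print('t',round(s['time_s'],2),'J',s['joints'].round(3).tolist(),'pos',s['tool_pos'].round(1).tolist(),'z',M[:,2].round(3).tolist(),'jawdeg',round(np.degrees(np.arctan2(M[1,1],M[0,1])),1),'F',np.round(s['wrist_force'],1).tolist(),'g',round(s['grip_width'],1))
    return s
if __name__=='__main__': st()
E
python3 - <<'E'
from st import *
st()
for n in ['wrist','top']:
    c=cam(n);save(c,n+'1');np.savez('/tmp/%s0.npz'%n,P=cloud(c),img=c['img'])
E
python3 m.py | grep orange
```

```text
t 2.75 J [-0.099, 0.464, 1.968, 0.0, 0.708, -2.411] pos [441.1, 67.7, 102.7] z [0.001, 0.0, -1.0] jawdeg 132.5 F [-0.0, 0.8, -0.6] g 60.1
top orange 57 [ 7. 94.] med [ 990. 1094.  -12.] min [ 970. 1090.  -29.] max [1015. 1098.   31.] circ [ 992.00316909 1092.22392806] 13.301505609567334
top orange 67 [  5. 115.] med [ 919. 1093.   -3.] min [ 889. 1088.  -27.] max [ 945. 1096.   20.] circ [ 917.98878166 1084.64662774] 17.263175748546264
top orange 30 [  3. 169.] med [ 745. 1086.  -14.] min [ 730. 1082.  -28.] max [7.670e+02 1.091e+03 1.000e+00] circ [ 747.58542212 1074.98483491] 15.319798450037952
top orange 214 [296. 244.] med [506. 193.  13.] min [474. 130.   2.] max [521. 257.  21.] circ [451.60510342 194.97521769] 67.42201404320663
side orange 347 [298. 280.] med [479. 221.  10.] min [379. 126.   3.] max [519. 264.  16.] circ [447.87063708 194.03682874] 68.86178750830557
side orange 353 [371. 285.] med [516.  -0.  10.] min [424. -52.   3.] max [556.  87.  15.] circ [483.9152415   17.13518919] 68.90987325133567
```

View pics/top1.png

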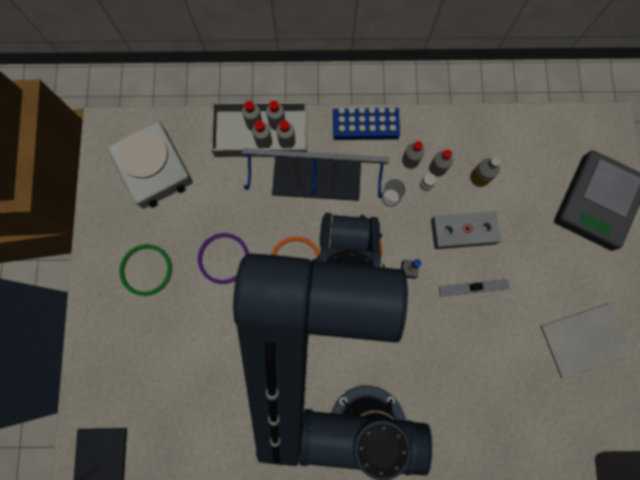

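View pics/wrist1.png

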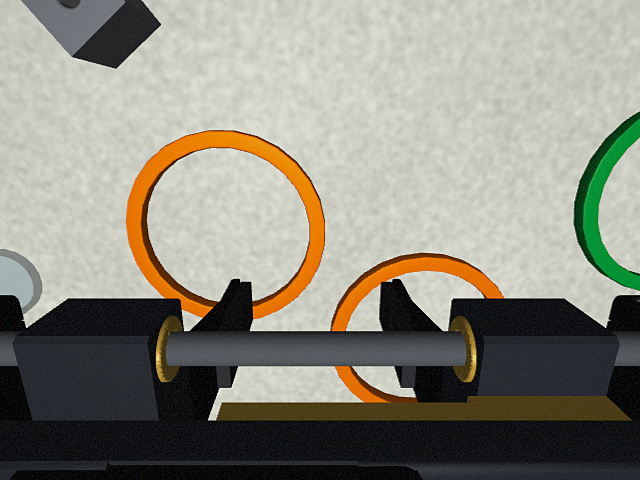

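Request:
step_arm(commands="0.06 -0.001 0 -0.035 0 0 0;0.06 -0.001 0 -0.035 0 0 0;0.06 0 0 -0.02 0 0 0;0.06 0 0 -0.006 0 0 0;0.06 0 0 0 0 0 0;0.06 0 0 0 0 0 0")

```text
time_s: 3.6
tool_pos: [438.6, 69.5, 7.6]
tcp_rot: [-0.361, 0.933, -0.0, 0.001]
wrist_force: [0.2, -0.4, -0.3]
grip_width: 60.1
```

```bash
python3 st.py
```

```text
t 3.6 J [-0.096, 0.668, 2.03, 0.0, 0.443, -2.405] pos [438.6, 69.5, 7.6] z [0.002, -0.0, -1.0] jawdeg 132.3 F [0.2, -0.4, -0.3] g 60.1
```

Request:
step_arm(commands="0.06 0 0 -0.004 0 0 0;0.06 0 0 0 0 0 0;0.006 0 0 0 0 0 0;0.006 0 0 0 0 0 0;0.006 0 0 0 0 0 0;0.006 0 0 0 0 0 0;0.006 0 0 0 0 0 0;0.006 0 0 0.02 0 0 0;0.006 0 0 0.04 0 0 0;0.006 0 0 0.05 0 0 0;0.006 0 0 0.05 0 0 0;0.006 0 0 0 0 0 0", force=45)

```text
time_s: 5.1
tool_pos: [440.7, 69.1, 166.1]
tcp_rot: [-0.361, 0.933, -0.002, 0.004]
wrist_force: [1.0, -0.6, -0.0]
grip_width: 6.3
```

```bash
python3 st.py
```

```text
t 5.1 J [-0.096, 0.343, 1.912, -0.0, 0.877, -2.405] pos [440.7, 69.1, 166.1] z [0.009, -0.001, -1.0] jawdeg 132.3 F [1.0, -0.6, -0.0] g 6.3
```

```bash
python3 - <<'E'
from st import *
for n in ['wrist','side']:
    c=cam(n);save(c,n+'2')
E
```

```text
(no output)
```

View pics/wrist2.png

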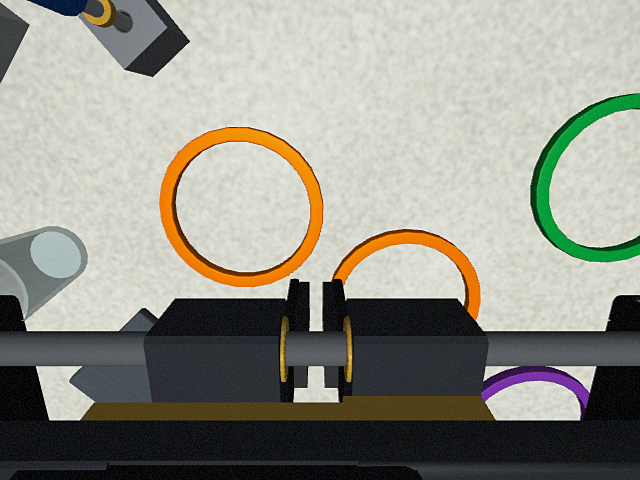

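View pics/side2.png

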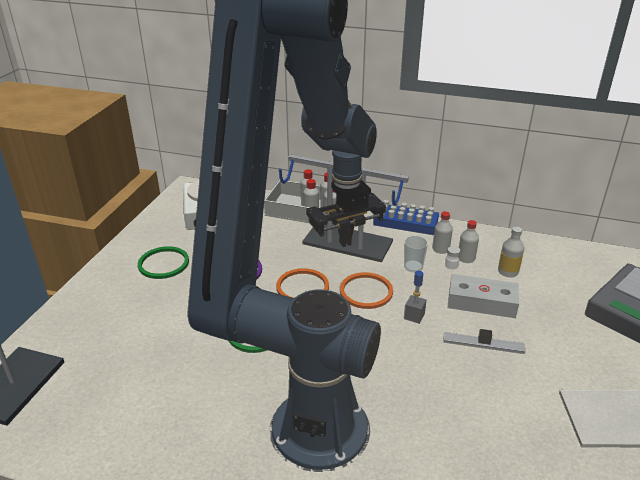

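```bash
cat > rings.py <<'E'
from st import *
from scipy.optimize import least_squares
def rings(n,c=None,pr=True):
    if c is None: c=cam(n)
    P=cloud(c);hsv=cv2.cvtColor(c['img'],cv2.COLOR_RGB2HSV);h,s=hsv[...,0].astype(int),hsv[...,1]
    m=(h>=6)&(h<=16)&(s>150)&(P[...,0]>150)&(P[...,0]<900)&(abs(P[...,1])<700)&(P[...,2]>-40)&(P[...,2]<400)&(c['z_map']>0)
    k,L,stt,ce=cv2.connectedComponentsWithStats(m.astype(np.uint8));o=[]
    for i in range(1,k):
        if stt[i,4]<60: continue
        p=P[L==i]
        A=np.c_[2*p[:,:2],np.ones(len(p))];x=np.linalg.lstsq(A,(p[:,:2]**2).sum(1),rcond=None)[0]
        r=np.sqrt(x[2]+x[:2]@x[:2]);print(n,ce[i].round(),stt[i,4],'c',x[:2].round(1),'r',r.round(1),'z',np.percentile(p[:,2],[5,50,95]).round(1))
if __name__=='__main__':
    st()
    for n in ['wrist','side','top']: rings(n)
E
python3 rings.py
```

```text
t 5.2 J [-0.096, 0.349, 1.917, 0.0, 0.876, -2.405] pos [437.7, 69.4, 162.9] z [0.001, -0.0, -1.0] jawdeg 132.3 F [-0.3, -0.2, -0.5] g 5.9
wrist [222. 231.] 4396 c [484.3  18. ] r 68.5 z [ 4.5 11.2 12.6]
wrist [417. 262.] 2500 c [445.6 189.5] r 65.1 z [ 5.6 11.4 12.7]
side [300. 278.] 327 c [448.7 194.3] r 68.1 z [ 3.2 10.2 15.2]
side [366. 290.] 516 c [483.1  17.7] r 68.7 z [ 3.4 10.2 14.9]
top [290. 261.] 427 c [449.7 194.8] r 68.8 z [ 6.8 13.4 19.1]
```

Request:
step_arm(commands="0.05 0 0 -0.045 0 0 0;0.05 0 0 -0.045 0 0 0;0.05 0 0 -0.045 0 0 0;0.05 0 0 -0.02 0 0 0;0.05 0 0 -0.006 0 0 0;0.05 0 0 0 0 0 0;0.05 0 0 0 0 0 0;0.004 0 0 0 0 0 0;0.004 0 0 0 0 0 0;0.004 0 0 0 0 0 0;0.004 0 0 0 0 0 0;0.004 0 0 0 0 0 0", force=50)

```text
time_s: 6.85
tool_pos: [438.0, 69.3, 1.8]
tcp_rot: [-0.361, 0.933, 0.0, 0.0]
wrist_force: [0.4, 0.1, 1.0]
grip_width: 8.7
```

```bash
python3 st.py
```

```text
t 6.85 J [-0.096, 0.681, 2.032, 0.0, 0.429, -2.405] pos [438.0, 69.3, 1.8] z [0.0, 0.0, -1.0] jawdeg 132.3 F [0.4, 0.1, 1.0] g 8.7
```

Request:
step_arm(commands="0.004 0 0 0 0 0 0;0.004 0 0 0 0 0 0;0.004 0 0 0 0 0 0")

```text
time_s: 7.22
tool_pos: [437.9, 69.3, 1.7]
tcp_rot: [-0.361, 0.933, 0.0, -0.0]
wrist_force: [-0.2, 0.6, 0.5]
grip_width: 4.1
```

```bash
python3 - <<'E'
from rings import *
s=st()
for n in ['wrist','side']:
    c=cam(n);save(c,n+'3');rings(n,c)
    if n=='wrist':
        W=np.linalg.inv(c['W'])
        for p in [[438,69.3,1.8],[438,69.3,12]]:
            q=W[:3,:3]@np.array(p)+W[:3,3];print(q[:2]/q[2]*c['f']+[c['cx'],c['cy']],q[2])
E
```

```text
t 7.22 J [-0.096, 0.681, 2.032, -0.0, 0.429, -2.405] pos [437.9, 69.3, 1.7] z [-0.0, 0.0, -1.0] jawdeg 132.3 F [-0.2, 0.6, 0.5] g 4.1
wrist [131. 223.] 12487 c [483.2  17.9] r 67.6 z [ 4.  11.2 12.5]
wrist [496. 325.] 575 c [335.9 119.6] r 63.7 z [ 1.9  7.8 11.9]
wrist [117. 383.] 1974 c [501.4  14.2] r 51.9 z [ 2.6 11.1 12.4]
wrist [572. 391.] 1435 c [436.9 178. ] r 62.0 z [ 4.5 11.4 12.6]
[313.7052053 284.0939854] 197.53417722520402
[313.60770623 292.54164827] 187.77888506361444
side [289. 278.] 211 c [448.7 198.1] r 65.1 z [ 4.3 10.3 15.5]
side [372. 293.] 405 c [482.9  16.8] r 68.6 z [ 3.1 10.2 15. ]
```

View pics/wrist3.png

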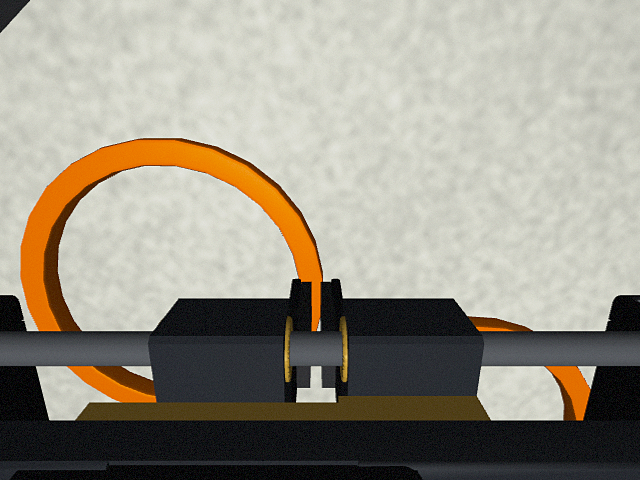

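View pics/side3.png

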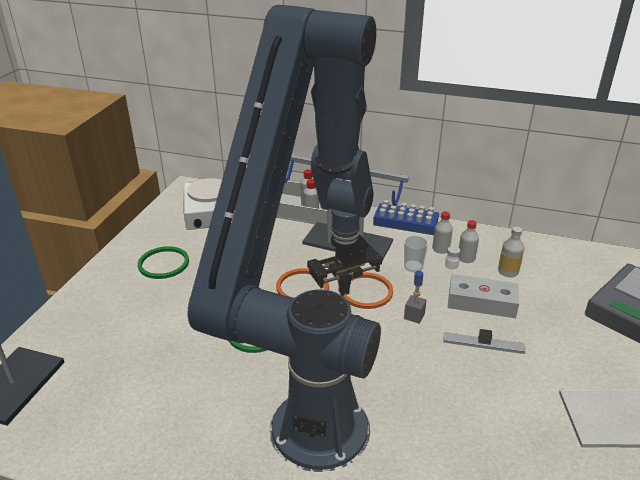

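```bash
python3 - <<'E'
import cv2,numpy as np
a=[cv2.resize(cv2.imread(f'pics/wrist{i}.png')[260:410,240:400],None,fx=2.4,fy=3,interpolation=0) for i in (2,3)]
cv2.imwrite('pics/z1.png',np.hstack(a))
E
```

View pics/z1.png

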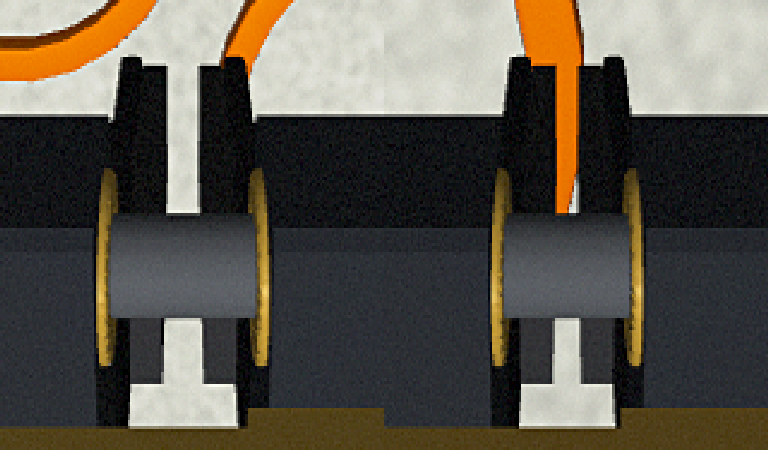

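```bash
python3 - <<'E'
from h import *
s=arm.observe();c=cam('wrist');P=cloud(c)
for (u,v) in [(302,283),(302,290),(302,300),(302,325),(336,283),(336,300),(317,285),(317,300),(317,320),(302,375),(336,375),(302,385)]:
    print((u,v),P[v,u].round(1),c['z_map'][v,u].round(1))
c=cam('side');save(c,'side4');P=cloud(c)
cv2.imwrite('pics/z2.png',cv2.resize(c['img'][220:320,270:430,::-1],None,fx=5,fy=5,interpolation=2))
E
```

```text
(302, 283) [434.   58.6  23.5] 173.8
(302, 290) [433.7  58.6  31.4] 166.2
(302, 300) [433.9  59.2  40.1] 158.1
(302, 325) [432.8  59.3  61.6] 137.2
(336, 283) [422.6  68.9  26.9] 170.2
(336, 300) [423.1  68.2  44. ] 153.7
(317, 285) [434.1  68.   11.3] 187.4
(317, 300) [439.7  73.1  12.5] 188.4
(317, 320) [448.3  81.   11.5] 192.8
(302, 375) [443.4  69.1  70.7] 132.8
(336, 375) [432.7  74.9  76.1] 126.4
(302, 385) [446.5  71.9  70.7] 134.0
```

View pics/z2.png

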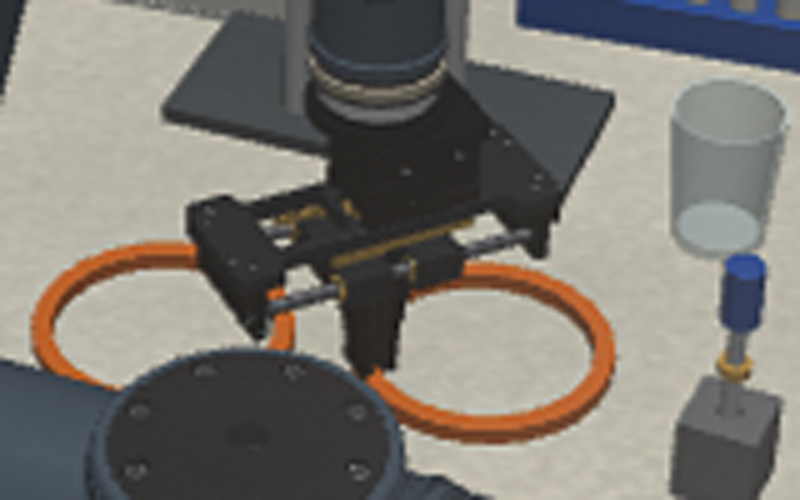

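```bash
python3 - <<'E'
from h import *
c=cam('wrist');P=cloud(c)
for v in range(274,292,1): print(v,[ (P[v,u].round(0).tolist()) for u in (298,304,334)])
c=cam('side');P=cloud(c)
for v in range(284,300,1): print(v,[ (P[v,u].round(0).tolist()) for u in (341,344,347,350)])
W=np.linalg.inv(c['W'])
for z in (2,10,20):
  for p in ([438,69.3,z],[431,62,z]):
    q=W[:3,:3]@np.array(p)+W[:3,3];print(p,q[:2]/q[2]*c['f']+[c['cx'],c['cy']])
E
```

```text
274 [[436.0, 57.0, 12.0], [434.0, 59.0, 12.0], [428.0, 74.0, -1.0]]
275 [[437.0, 58.0, 10.0], [434.0, 60.0, 12.0], [428.0, 75.0, -2.0]]
276 [[437.0, 58.0, 11.0], [435.0, 60.0, 11.0], [428.0, 75.0, -1.0]]
277 [[438.0, 59.0, 10.0], [435.0, 60.0, 13.0], [429.0, 75.0, -0.0]]
278 [[442.0, 62.0, -1.0], [436.0, 61.0, 11.0], [429.0, 76.0, -1.0]]
279 [[434.0, 56.0, 22.0], [436.0, 61.0, 12.0], [423.0, 68.0, 22.0]]
280 [[434.0, 56.0, 23.0], [436.0, 61.0, 12.0], [423.0, 69.0, 22.0]]
281 [[434.0, 56.0, 25.0], [437.0, 62.0, 10.0], [423.0, 68.0, 24.0]]
282 [[434.0, 56.0, 26.0], [434.0, 59.0, 22.0], [424.0, 69.0, 24.0]]
283 [[434.0, 57.0, 26.0], [433.0, 59.0, 24.0], [424.0, 69.0, 25.0]]
284 [[434.0, 57.0, 27.0], [434.0, 59.0, 24.0], [423.0, 68.0, 28.0]]
285 [[434.0, 57.0, 28.0], [433.0, 59.0, 26.0], [423.0, 68.0, 29.0]]
286 [[434.0, 56.0, 30.0], [433.0, 59.0, 27.0], [423.0, 68.0, 31.0]]
287 [[434.0, 57.0, 31.0], [433.0, 59.0, 28.0], [423.0, 68.0, 31.0]]
288 [[434.0, 57.0, 31.0], [433.0, 59.0, 29.0], [423.0, 68.0, 32.0]]
289 [[434.0, 57.0, 33.0], [433.0, 59.0, 30.0], [423.0, 68.0, 33.0]]
290 [[434.0,
[... 1108 characters left out ...]
[[437.0, 77.0, 10.0], [435.0, 68.0, 14.0], [452.0, 64.0, 2.0], [456.0, 56.0, -0.0]]
296 [[45.0, -29.0, 343.0], [435.0, 68.0, 10.0], [436.0, 60.0, 12.0], [456.0, 56.0, -3.0]]
297 [[43.0, -30.0, 342.0], [429.0, 66.0, 12.0], [432.0, 59.0, 12.0], [449.0, 54.0, -1.0]]
298 [[38.0, -31.0, 344.0], [43.0, -35.0, 341.0], [430.0, 58.0, 10.0], [446.0, 53.0, -2.0]]
299 [[34.0, -32.0, 345.0], [39.0, -37.0, 342.0], [430.0, 58.0, 6.0], [427.0, 49.0, 11.0]]
[438, 69.3, 2] [343.77945024 297.54790617]
[431, 62, 2] [345.63882466 299.61572042]
[438, 69.3, 10] [343.8371562  295.31239786]
[431, 62, 10] [345.70173329 297.37605073]
[438, 69.3, 20] [343.90972055 292.50128063]
[431, 62, 20] [345.78084198 294.55962786]
```

Request:
step_arm(commands="0.05 0 0 0 0 0 0;0.05 0 0 0 0 0 0;0.05 0 0 0 0 0 0;0.05 0 0 0 0 0 0;0.05 0 0 0 0 0 0;0.05 0 0 -0.008 0 0 0;0.05 0 0 -0.006 0 0 0;0.05 0 0 -0.002 0 0 0;0.05 0 0 0 0 0 0")

```text
time_s: 8.65
tool_pos: [437.7, 69.3, -14.6]
tcp_rot: [-0.361, 0.933, 0.0, -0.0]
wrist_force: [0.5, 0.3, -0.1]
grip_width: 49.5
```

Request:
step_arm(commands="0.004 0 0 0 0 0 0;0.004 0 0 0 0 0 0;0.004 0 0 0 0 0 0;0.004 0 0 0 0 0 0;0.004 0 0 0 0 0 0;0.004 0 0 0 0 0 0;0.004 0 0 0 0 0 0;0.004 0 0 0 0 0 0")

```text
time_s: 9.65
tool_pos: [438.0, 69.3, -14.2]
tcp_rot: [-0.361, 0.933, -0.0, 0.0]
wrist_force: [-0.4, -0.6, 2.1]
grip_width: 10.2
```

```bash
python3 st.py
```

```text
t 9.65 J [-0.096, 0.717, 2.036, -0.0, 0.388, -2.405] pos [438.0, 69.3, -14.2] z [0.0, -0.0, -1.0] jawdeg 132.3 F [-0.4, -0.6, 2.1] g 10.2
```

```bash
cat > fit.py <<'E'
import numpy as np
from scipy.optimize import least_squares
D=[([1.06249,.528456,1.433898,0,1.181387],[202.0,590.6,201.4]),([-.099,.464,1.968,0,.708],[441.1,67.7,102.7]),([-.096,.668,2.03,0,.443],[438.6,69.5,7.6]),([-.096,.349,1.917,0,.876],[437.7,69.4,162.9]),([-.096,.681,2.032,0,.429],[437.9,69.3,1.7]),([-.096,.717,2.036,0,.388],[438,69.3,-14.2])]
def fk(p,j):
    o,a,b,H,e,L=p
    s=j[1]+j[2]
    rho=o+a*np.sin(j[1])+b*np.sin(s)+e*np.cos(s); z=H+a*np.cos(j[1])+b*np.cos(s)-e*np.sin(s)
    return rho,z
def res(p):
    r=[]
    for j,x in D:
        rho=np.sqrt(x[0]**2+x[1]**2-p[5]**2); q=fk(p,j); r+=[q[0]-rho,q[1]-x[2]]
        r+=[(np.arctan2(x[1],x[0])-np.arcsin(p[5]/np.hypot(x[0],x[1]))-j[0])*400]
    return r+[p[0]*.02,p[4]*.02]
s=least_squares(res,[0,450,400,0,0,111]);print(s.x.round(1),np.round(s.fun,1))
E
python3 fit.py
```

```text
[  0.7 585.4 390.8 -51.  112.2 111. ] [-0.   0.2 -0.  -0.1  0.2 -0.1 -0.4 -0.2  0.2  0.  -0.4  0.   0.3 -0.
 -0.1  0.2  0.2 -0.1  0.   2.2]
```

Request:
step_arm(commands="0.004 0 0 0.03 0 0 0;0.004 0 0 0.05 0 0 0;0.004 0 0 0.05 0 0 0;0.004 0 0 0.05 0 0 0;0.004 0.02 0.01 0.04 0 0 0;0.004 0 0 0 0 0 0")

```text
time_s: 10.4
tool_pos: [461.6, 79.6, 208.8]
tcp_rot: [-0.361, 0.932, -0.002, 0.004]
wrist_force: [0.2, 1.2, -1.7]
grip_width: 9.7
```

```bash
python3 rings.py
```

```text
t 10.4 J [-0.069, 0.305, 1.812, 0.001, 1.016, -2.379] pos [461.6, 79.6, 208.8] z [0.009, -0.0, -1.0] jawdeg 132.3 F [0.2, 1.2, -1.7] g 9.7
wrist [137. 231.] 12902 c [507.9  33.1] r 66.4 z [225.8 233.1 234.8]
wrist [418. 240.] 2553 c [448.  190.5] r 67.5 z [ 6.2 11.4 12.8]
wrist [351. 296.] 63 c [324.8 234. ] r 196.2 z [  6.   11.5 303.9]
wrist [ 78. 388.] 2283 c [582.   19.4] r 15.9 z [223.9 232.9 234.3]
wrist [302. 383.] 430 c [504.8 180.3] r 80.1 z [233.6 234.7 235.8]
side [371. 222.] 474 c [506.   33.1] r 68.7 z [221.4 228.4 233.4]
side [299. 279.] 332 c [449.2 194.4] r 68.0 z [ 3.2 10.3 14.9]
top [381. 225.] 171 c [506.7 -20.6] r 28.8 z [225.7 230.8 235.2]
top [287. 261.] 372 c [449.8 195.3] r 68.5 z [ 7.  13.4 19.3]
```

Request:
step_arm(commands="0.004 0.03 0 0.03 0 0 0;0.004 0.03 0 0.03 0 0 0;0.004 0 0 0 8.5 -0.6 -5.2;0.004 0 0 0 8.5 -0.6 -5.2;0.004 0 0 0 0 0 0;0.004 0 0 0 0 0 0")

```text
time_s: 11.3
tool_pos: [496.9, 96.6, 262.4]
tcp_rot: [-0.271, 0.948, 0.159, 0.045]
wrist_force: [-23.5, 33.6, 10.5]
grip_width: 10.2
```

```bash
python3 - <<'E'
from st import *
s=st(); print(s['tcp_rot'].tolist(), s['joints'].tolist())
E
```

```text
t 11.3 J [-0.244, 0.301, 1.694, 0.34, 1.247, -2.497] pos [496.9, 96.6, 262.4] z [-0.0, 0.325, -0.946] jawdeg 123.3 F [-23.5, 33.6, 10.5] g 10.2
[-0.2709461705263274, 0.9483487095045356, 0.15865845094990474, 0.045281274279516746] [-0.24408009581048404, 0.30137897015487564, 1.6941300383161109, 0.33955959790055745, 1.2473052685010897, -2.496745268221327]
```

Request:
step_arm(commands="0.004 -0.03 0.01 0 0 0 0;0.004 -0.03 0.01 0 0 0 0;0.004 -0.03 0 0 0 0 0;0.004 0 0 0.03 0 0 0;0.004 0 0 0.05 0 0 0;0.004 0 0 0.03 0 0 0;0.004 0 0 0 0 0 0")

```text
time_s: 12.18
tool_pos: [428.2, 99.0, 375.7]
tcp_rot: [-0.271, 0.951, 0.134, 0.063]
wrist_force: [-0.1, -0.1, -1.6]
grip_width: 9.4
```

```bash
python3 - <<'E'
from st import *
s=st(); print(s['tcp_rot'].tolist(), s['joints'].tolist())
for n in ['wrist','side']:
    c=cam(n);save(c,n+'5')
E
```

```text
t 12.18 J [-0.26, 0.049, 1.681, 0.298, 1.447, -2.428] pos [428.2, 99.0, 375.7] z [0.048, 0.288, -0.956] jawdeg 123.1 F [-0.1, -0.1, -1.6] g 9.4
[-0.2710468087969206, 0.9511493681455355, 0.13356771925855823, 0.0633101199605656] [-0.26004057282710746, 0.048510825805252386, 1.6805956110315545, 0.29767572176856133, 1.4471144814432813, -2.4281992841903897]
```

View pics/wrist5.png

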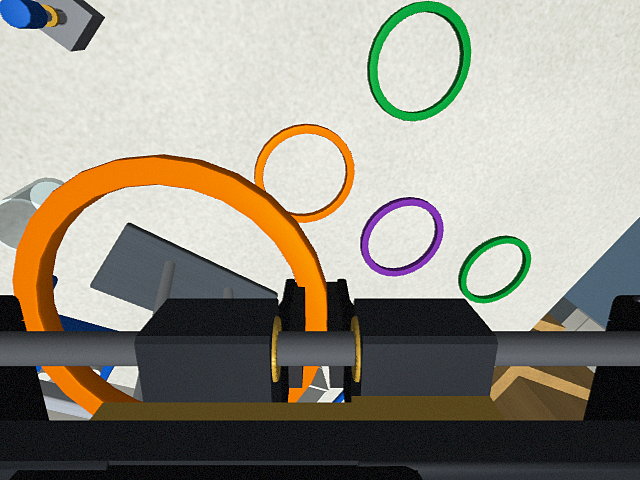

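View pics/side5.png

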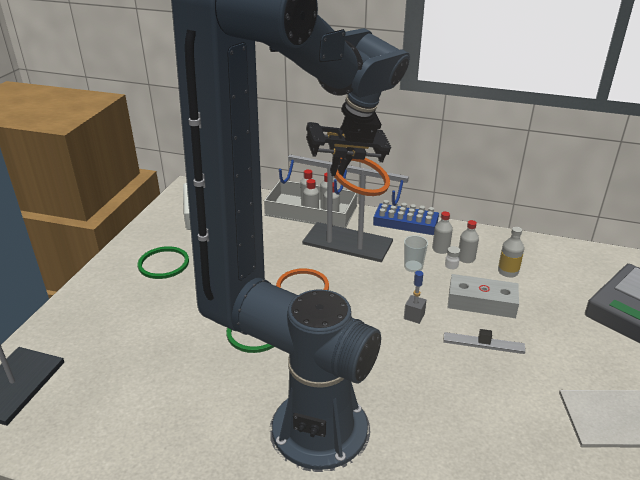

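```bash
cat > kin.py <<'E'
import numpy as np
from scipy.spatial.transform import Rotation as R
from scipy.optimize import least_squares
PAR=None
def fk(j,p):
    L,h,a,b,e,d,o=p
    A=R.from_euler('z',j[0]); B=A*R.from_euler('y',j[1]); C=A*R.from_euler('y',j[1]+j[2])
    W=A.apply([o,L,h])+B.apply([0,0,a])+C.apply([e,0,b])
    T=C*R.from_euler('z',j[3])*R.from_euler('y',j[4])*R.from_euler('z',j[5])
    return W+T.apply([0,0,d]),T,W
D=[([1.06249,.528456,1.433898,0,1.181387,-.1785],[202.0,590.6,201.4],[.16415,.98643,-.001,-.0004]),
([-.099,.464,1.968,0,.708,-2.411],[441.1,67.7,102.7],None),([-.096,.668,2.03,0,.443,-2.405],[438.6,69.5,7.6],None),([-.096,.717,2.036,0,.388,-2.405],[438,69.3,-14.2],None),
([-.069,.305,1.812,.001,1.016,-2.379],[461.6,79.6,208.8],None),
([-0.24408,0.301379,1.69413,0.33956,1.247305,-2.496745],[496.9,96.6,262.4],[-0.270946,0.948349,0.158658,0.045281]),
([-0.26004,0.0485108,1.6805956,0.29767572,1.447114,-2.428199],[428.2,99.0,375.7],[-0.2710468,0.95114937,0.1335677,0.0633101])]
def res(p):
    r=[]
    for j,x,q in D: r+=list(fk(j,p)[0]-x)
    return np.r_[r,p[6]*.02]
if __name__=='__main__':
    s=least_squares(res,[111,200,585,391,112,250,0]);print(s.x.round(1).tolist(),np.abs(s.fun).max().round(2))
    for j,x,q in D:
        if q is not None:
            T=fk(j,s.x)[1]; print((T.inv()*R.from_quat(q)).as_rotvec(degrees=True).round(1))
E
python3 kin.py
```

```text
[111.0, 274.0, 587.8, 391.7, 113.8, 325.5, 0.0] 0.33
[-0.  0. 90.]
[-0.  0. 90.]
[-0.  0. 90.]
```

```bash
cat >> kin.py <<'E'
P0=np.array([111.0,274.0,587.8,391.7,113.8,325.5,0.0])
LO=np.array([-3.08,-.75,.22,-1.43,0,-2.85]);HI=np.array([3.08,2.2,2.44,4.57,2.65,2.85])
RZ=R.from_euler('z',90,degrees=True)
def FK(j):
    x,T,W=fk(j,P0); return x,T*RZ,W
def ik(x,T,j0s=None,n=25,m=0.05):
    rng=np.random.default_rng(0);sols=[]
    def f(j):
        p,Q,_=FK(j); return np.r_[(p-x)/100,(Q.inv()*T).as_rotvec()]
    st=list(j0s or [])+[rng.uniform(np.maximum(LO,[-1,-.75,.22,-1.43,0,-2.85]),np.minimum(HI,[1.6,1.5,2.44,4.57,2.65,2.85])) for _ in range(n)]
    for s in st:
        r=least_squares(f,np.clip(s,LO+m+.001,HI-m-.001),bounds=(LO+m,HI-m))
        if np.abs(r.fun).max()<2e-3 and not any(np.abs(r.x-q).max()<.02 for q in sols): sols.append(r.x)
    return sols
def hang(hook,th,psi,phi,rise=0,back=0,syaw=-4.1):
    th,psi,phi,sy=np.radians([th,psi,phi,syaw])
    f=np.array([np.cos(psi),np.sin(psi),0]);v=np.array([-np.sin(psi),np.cos(psi),0]);up=np.array([0,0,1.])
    u=np.cos(th)*f+np.sin(th)*up; t=np.sin(th)*f-np.cos(th)*up
    y=np.cos(phi)*u+np.sin(phi)*v
    C=np.array([*hook,238.])-63*u+up*rise-back*np.array([np.cos(sy),np.sin(sy),0])
    G=C+69*y; T=R.from_matrix(np.c_[np.cross(y,t),y,t])
    return G+20*t,T
MID=(615,138.5);LEFT=(627,303);RIGHT=(603,-26)
E
python3 - <<'E'
from kin import *
for hk,n in ((MID,'mid'),(LEFT,'left')):
  for th in (55,70,85):
    for psi in ((-5,10,25) if n=='mid' else (0,15,30)):
      for phi in (135,-135,180):
        o=[]
        for rise,back in ((0,0),(70,60)):
            S=ik(*hang(hk,th,psi,phi,rise,back),n=8); o.append([s.round(2).tolist() for s in S])
        if o[0] and o[1]: print(n,th,psi,phi,o)
E
```

```text
mid 55 -5 135 [[[0.31, 0.68, 2.21, 3.63, 0.74, 0.64]], [[0.38, 0.47, 2.28, 3.82, 0.63, 0.49]]]
mid 55 25 -135 [[[-0.43, 0.69, 2.27, 2.16, 0.85, -0.59]], [[-0.51, 0.46, 2.38, 1.98, 0.81, -0.45]]]
mid 70 -5 135 [[[0.32, 0.93, 2.24, 3.55, 1.24, 0.79]], [[0.4, 0.75, 2.35, 3.63, 1.19, 0.77]]]
mid 85 -5 135 [[[0.31, 1.14, 2.17, 3.54, 1.63, 0.85]], [[0.38, 1.01, 2.33, 3.61, 1.66, 0.87]]]
left 55 0 135 [[[0.61, 0.7, 1.97, 4.09, 0.61, 0.32]], [[0.7, 0.53, 2.02, 4.35, 0.6, 0.1]]]
left 55 0 -135 [[[0.4, 0.68, 2.14, 3.68, 0.67, -0.99]], [[0.48, 0.49, 2.2, 3.9, 0.59, -1.16]]]
left 55 0 180 [[[0.53, 0.73, 2.08, 3.85, 0.69, -0.26]], [[0.62, 0.54, 2.14, 4.08, 0.63, -0.45]]]
left 55 15 135 [[[0.44, 0.69, 2.12, 3.39, 0.63, 0.68]], [[0.52, 0.49, 2.18, 3.59, 0.51, 0.54]]]
left 55 15 -135 [[[0.18, 0.68, 2.2, 3.04, 0.7, -0.75]], [[0.23, 0.47, 2.28, 3.09, 0.57, -0.76]]]
left 55 15 180 [[[0.32, 0.73, 2.2, 3.21, 0.74, -0.02]], [[0.39, 0.53, 2.28, 3.32, 0.63, -0.07]]]
left 55 30 135 [[[0.22, 0.68, 2.19, 2.76, 0.71, 0.9]], [[0.28, 0.47, 2.28, 2.77, 0.58, 0.96]]]
left 55 30 -135 [[[-0.02, 0.68, 2.16, 2.44, 0.72
[... 1175 characters left out ...]
 2.24, 3.62, 1.54, -0.75]]]
left 85 0 180 [[[0.51, 1.13, 2.01, 3.66, 1.48, -0.0]], [[0.6, 0.99, 2.14, 3.74, 1.48, -0.0]]]
left 85 15 135 [[[0.44, 1.1, 2.08, 3.32, 1.52, 0.79]], [[0.52, 0.96, 2.22, 3.4, 1.52, 0.79]]]
left 85 15 -135 [[[0.18, 1.13, 2.16, 3.06, 1.63, -0.8]], [[0.23, 1.01, 2.33, 3.11, 1.68, -0.79]]]
left 85 15 180 [[[0.31, 1.17, 2.11, 3.19, 1.62, 0.01]], [[0.38, 1.05, 2.27, 3.26, 1.66, 0.02]]]
left 85 30 135 [[[0.22, 1.13, 2.15, 2.84, 1.62, 0.74]], [[0.28, 1.01, 2.32, 2.9, 1.66, 0.74]]]
left 85 30 -135 [[[-0.02, 1.12, 2.12, 2.6, 1.57, -0.83]], [[-0.01, 1.0, 2.31, 2.61, 1.63, -0.87]]]
left 85 30 180 [[[0.09, 1.17, 2.13, 2.71, 1.63, -0.07]], [[0.13, 1.07, 2.32, 2.74, 1.71, -0.1]]]
```

```bash
cat >> kin.py <<'E'
def path(j0,j1,n):
    out=[];x,T,_=FK(j0)
    for k in range(1,n+1):
        j=j0+(j1-j0)*k/n; y,Q,_=FK(j); out.append(np.r_[(y-x)/1000,(Q*T.inv()).as_rotvec(degrees=True)]); x,T=y,Q
        G=y-20*Q.as_matrix()[:,2]; C=G-69*Q.as_matrix()[:,1]
        n_=Q.as_matrix()[:,2]; rz=75*np.sqrt(1-n_[2]**2)
        print(k,'tcp',y.round(0),'t',n_.round(2),'ringC',C.round(0),'zmin',round(C[2]-rz))
    return out
def rows(o,g='0.004'):
    print(';'.join(g+' '+' '.join(f'{v:.4f}' for v in r[:3])+' '+' '.join(f'{v:.1f}' for v in r[3:]) for r in o))
E
python3 - <<'E'
from kin import *
from st import st
s=st();j0=s['joints']
print(FK(j0)[0]-s['tool_pos'])
for th,psi in ((70,-5),(65,-5),(65,0),(60,-3)):
  for rb in ((150,80),(75,80),(75,0),(0,0)):
    S=ik(*hang(MID,th,psi,135,*rb),n=8);print(th,psi,rb,[q.round(3).tolist() for q in S])
E
```

```text
t 12.28 J [-0.26, 0.051, 1.685, 0.297, 1.447, -2.428] pos [426.5, 99.4, 373.4] z [0.042, 0.29, -0.956] jawdeg 123.0 F [0.0, -0.1, -2.2] g 9.2
[ 0.03081428 -0.05693893  0.05111444]
70 -5 (150, 80) [[0.431, 0.481, 2.338, 3.751, 0.949, 0.591]]
70 -5 (75, 80) [[0.431, 0.749, 2.388, 3.661, 1.218, 0.783]]
70 -5 (75, 0) [[0.322, 0.713, 2.235, 3.589, 1.045, 0.697]]
70 -5 (0, 0) [[0.322, 0.927, 2.235, 3.548, 1.241, 0.794]]
65 -5 (150, 80) [[0.429, 0.388, 2.307, 3.844, 0.764, 0.472]]
65 -5 (75, 80) [[0.429, 0.646, 2.373, 3.691, 1.028, 0.714]]
65 -5 (75, 0) [[0.321, 0.631, 2.222, 3.63, 0.874, 0.638]]
65 -5 (0, 0) [[0.321, 0.847, 2.238, 3.561, 1.082, 0.76]]
65 0 (150, 80) [[0.342, 0.375, 2.365, 3.597, 0.764, 0.595]]
65 0 (75, 80) []
65 0 (75, 0) [[0.245, 0.632, 2.275, 3.425, 0.908, 0.714]]
65 0 (0, 0) [[0.245, 0.864, 2.292, 3.386, 1.148, 0.789]]
60 -3 (150, 80) [[0.391, 0.294, 2.29, 3.891, 0.577, 0.356]]
60 -3 (75, 80) [[0.391, 0.547, 2.372, 3.659, 0.849, 0.659]]
60 -3 (75, 0) [[0.288, 0.55, 2.22, 3.605, 0.704, 0.597]]
60 -3 (0, 0) [[0.288, 0.769, 2.251, 3.51, 0.933, 0.735]]
```

```bash
cat > held.py <<'E'
from st import *
def held():
    s=arm.observe();c=cam('wrist');P=cloud(c);hsv=cv2.cvtColor(c['img'],cv2.COLOR_RGB2HSV);h,S=hsv[...,0].astype(int),hsv[...,1]
    M=R.from_quat(s['tcp_rot']).as_matrix();Q=(P-s['tool_pos'])@M
    m=(h>=5)&(h<=17)&(S>140)&(c['z_map']>0)&(np.abs(Q[...,2]+20)<90)&(np.abs(Q[...,0])<160)&(np.abs(Q[...,1]+69)<120)
    q=Q[m]
    n0=q.mean(0);
    for _ in range(6):   # top face plane w/ trimming
        A=np.c_[q[:,:2],np.ones(len(q))]; x=np.linalg.lstsq(A,q[:,2],rcond=None)[0]; r=q[:,2]-A@x
        q=q[(r<2.5)&(r>-6)] if _<2 else q[np.abs(r)<2]
    n=np.array([-x[0],-x[1],1])/np.sqrt(x[0]**2+x[1]**2+1)
    A=np.c_[2*q[:,:2],np.ones(len(q))];y=np.linalg.lstsq(A,(q[:,:2]**2).sum(1),rcond=None)[0]
    print('held: tool-frame top-face centre',y[:2].round(1),'z',(x@[*y[:2],1]).round(1),'r',np.sqrt(y[2]+y[:2]@y[:2]).round(1),'normal',n.round(3),len(q))
    save(c,'wristH')
if __name__=='__main__': st();held()
E
python3 held.py; python3 - <<'E'
from kin import *
from bench import arm
j0=arm.observe()['joints']
o=path(j0,np.array([0.431,0.481,2.338,3.751,0.949,0.591]),36); rows(o[:12]);rows(o[12:24]);rows(o[24:])
print(np.abs(np.array(o)).max(0))
E
```

```text
t 12.28 J [-0.26, 0.051, 1.685, 0.297, 1.447, -2.428] pos [426.5, 99.4, 373.4] z [0.042, 0.29, -0.956] jawdeg 123.0 F [0.0, -0.1, -2.2] g 9.2
held: tool-frame top-face centre [ -6.5 -67.2] z -22.6 r 68.3 normal [0.003 0.043 0.999] 14039
1 tcp [430. 136. 372.] t [ 0.05  0.38 -0.92] ringC [461.  71. 369.] zmin 340
2 tcp [433. 171. 374.] t [ 0.06  0.46 -0.88] ringC [458. 105. 363.] zmin 328
3 tcp [435. 205. 378.] t [ 0.06  0.54 -0.84] ringC [454. 138. 360.] zmin 319
4 tcp [438. 237. 384.] t [ 0.07  0.62 -0.78] ringC [450. 171. 359.] zmin 312
5 tcp [440. 267. 393.] t [ 0.08  0.68 -0.72] ringC [445. 203. 360.] zmin 309
6 tcp [442. 294. 402.] t [ 0.09  0.75 -0.66] ringC [440. 234. 364.] zmin 308
7 tcp [445. 320. 414.] t [ 0.1   0.8  -0.59] ringC [436. 263. 370.] zmin 310
8 tcp [449. 342. 426.] t [ 0.12  0.84 -0.52] ringC [431. 291. 378.] zmin 314
9 tcp [452. 362. 438.] t [ 0.14  0.88 -0.45] ringC [427. 318. 388.] zmin 321
10 tcp [457. 380. 451.] t [ 0.16  0.91 -0.38] ringC [424. 342. 400.] zmin 330
11 tcp [462. 395. 464.] t [ 0.19  0.93 -0.31] ringC [422. 364. 413.] zmin 341
12 tcp [469. 4
[... 2749 characters left out ...]
 0.0089 -0.0086 -0.0052 6.1 6.4 -2.6;0.004 0.0082 -0.0099 -0.0075 6.2 6.2 -2.6;0.004 0.0072 -0.0111 -0.0097 6.3 6.1 -2.7
0.004 0.0060 -0.0122 -0.0118 6.3 5.9 -2.8;0.004 0.0046 -0.0132 -0.0138 6.4 5.7 -2.9;0.004 0.0030 -0.0141 -0.0156 6.4 5.5 -3.1;0.004 0.0012 -0.0148 -0.0172 6.4 5.2 -3.3;0.004 -0.0008 -0.0155 -0.0186 6.4 5.0 -3.5;0.004 -0.0028 -0.0160 -0.0197 6.4 4.7 -3.7;0.004 -0.0050 -0.0165 -0.0206 6.3 4.4 -4.0;0.004 -0.0073 -0.0169 -0.0212 6.3 4.1 -4.3;0.004 -0.0096 -0.0172 -0.0215 6.1 3.8 -4.6;0.004 -0.0119 -0.0174 -0.0216 6.0 3.5 -4.9;0.004 -0.0142 -0.0175 -0.0213 5.8 3.2 -5.2;0.004 -0.0164 -0.0176 -0.0208 5.6 2.8 -5.5
[0.01641134 0.03656088 0.02156531 6.42801997 6.614027   5.45946895]
```

Request:
step_arm(commands="0.004 0.0036 0.0366 -0.001 5.6 1.2 -4.7;0.004 0.003 0.0353 0.002 5.6 1.8 -4.7;0.004 0.0025 0.0337 0.004 5.6 2.3 -4.7;0.004 0.0023 0.032 0.006 5.6 2.9 -4.7;0.004 0.0023 0.03 0.008 5.6 3.4 -4.7;0.004 0.0024 0.0276 0.01 5.5 3.8 -4.6;0.004 0.0028 0.0252 0.011 5.5 4.3 -4.5;0.004 0.0033 0.0227 0.012 5.5 4.7 -4.3;0.004 0.0039 0.02 0.0126 5.4 5.1 -4.1;0.004 0.0046 0.0175 0.013 5.4 5.4 -4.0;0.004 0.0054 0.0148 0.0128 5.4 5.7 -3.8;0.004 0.0062 0.0122 0.0123 5.4 5.9 -3.6")

```text
time_s: 13.82
tool_pos: [470.1, 407.0, 475.8]
tcp_rot: [0.332, 0.719, 0.598, -0.126]
wrist_force: [-0.5, 0.1, -2.2]
grip_width: 9.8
```

```bash
python3 st.py
```

```text
t 13.82 J [-0.028, 0.193, 1.895, 1.438, 1.277, -1.402] pos [470.1, 407.0, 475.8] z [0.216, 0.943, -0.253] jawdeg 5.9 F [-0.5, 0.1, -2.2] g 9.8
```

Tracking matches the plan exactly.

Request:
step_arm(commands="0.004 0.007 0.0097 0.0115 5.5 6.1 -3.4;0.004 0.0078 0.0072 0.0105 5.5 6.3 -3.3;0.004 0.0084 0.0048 0.0091 5.5 6.4 -3.1;0.004 0.009 0.0025 0.0076 5.6 6.5 -2.9;0.004 0.0095 0.0003 0.0057 5.7 6.6 -2.8;0.004 0.0098 -0.0018 0.0038 5.7 6.6 -2.7;0.004 0.0099 -0.0037 0.0016 5.8 6.6 -2.6;0.004 0.0098 -0.0054 -0.0006 5.9 6.6 -2.6;0.004 0.0095 -0.0071 -0.0029 6.0 6.5 -2.5;0.004 0.0089 -0.0086 -0.0052 6.1 6.4 -2.6;0.004 0.0082 -0.0099 -0.0075 6.2 6.2 -2.6;0.004 0.0072 -0.0111 -0.0097 6.3 6.1 -2.7")

```text
time_s: 15.32
tool_pos: [575.4, 383.2, 497.9]
tcp_rot: [0.655, -0.044, 0.548, -0.519]
wrist_force: [-0.1, 0.5, -1.4]
grip_width: 9.6
```

Request:
step_arm(commands="0.004 0.006 -0.0122 -0.0118 6.3 5.9 -2.8;0.004 0.0046 -0.0132 -0.0138 6.4 5.7 -2.9;0.004 0.003 -0.0141 -0.0156 6.4 5.5 -3.1;0.004 0.0012 -0.0148 -0.0172 6.4 5.2 -3.3;0.004 -0.0008 -0.0155 -0.0186 6.4 5.0 -3.5;0.004 -0.0028 -0.016 -0.0197 6.4 4.7 -3.7;0.004 -0.005 -0.0165 -0.0206 6.3 4.4 -4.0;0.004 -0.0073 -0.0169 -0.0212 6.3 4.1 -4.3;0.004 -0.0096 -0.0172 -0.0215 6.1 3.8 -4.6;0.004 -0.0119 -0.0174 -0.0216 6.0 3.5 -4.9;0.004 -0.0142 -0.0175 -0.0213 5.8 3.2 -5.2;0.004 -0.0164 -0.0176 -0.0208 5.6 2.8 -5.5")

```text
time_s: 16.82
tool_pos: [520.1, 193.8, 274.9]
tcp_rot: [-0.279, 0.77, -0.246, 0.518]
wrist_force: [1.0, -0.2, -0.8]
grip_width: 9.8
```

```bash
python3 held.py; python3 - <<'E'
from h import *
c=cam('side');save(c,'side6')
from kin import *
s=arm.observe();T=R.from_quat(s['tcp_rot'])
for rb in ((150,80),(75,80),(75,0),(0,0)):
    x,Q=hang(MID,70,-5,135,*rb); print(rb,x.round(1),(x-s['tool_pos']).round(1),(Q*T.inv()).as_rotvec(degrees=True).round(1))
E
```

```text
t 16.82 J [0.436, 0.486, 2.336, 3.766, 0.953, 0.584] pos [520.1, 193.8, 274.9] z [0.935, -0.09, -0.342] jawdeg 103.6 F [1.0, -0.2, -0.8] g 9.8
held: tool-frame top-face centre [ -6.5 -67. ] z -24.5 r 68.4 normal [0.004 0.034 0.999] 14786
(150, 80) [520.1 194.5 276.1] [0.7 0.3 1.5] [ 0.5 -0.1  0.2]
(75, 80) [520.1 194.5 201.1] [  0.7   0.3 -73.5] [ 0.5 -0.1  0.2]
(75, 0) [599.9 188.8 201.1] [ 80.5  -5.4 -73.5] [ 0.5 -0.1  0.2]
(0, 0) [599.9 188.8 126.1] [  80.5   -5.4 -148.5] [ 0.5 -0.1  0.2]
```

View pics/side6.png

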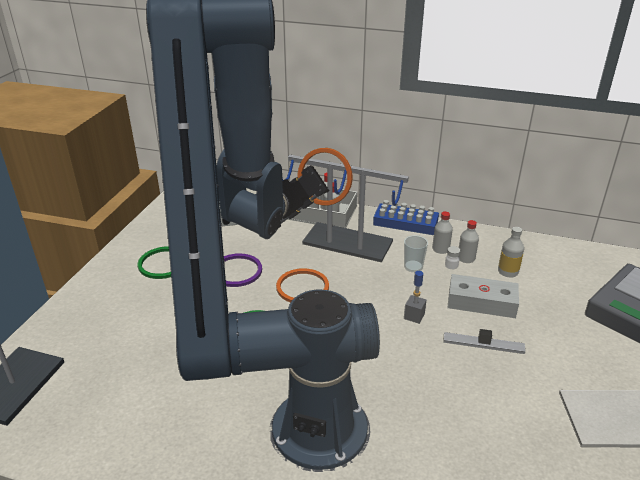

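View pics/wristH.png

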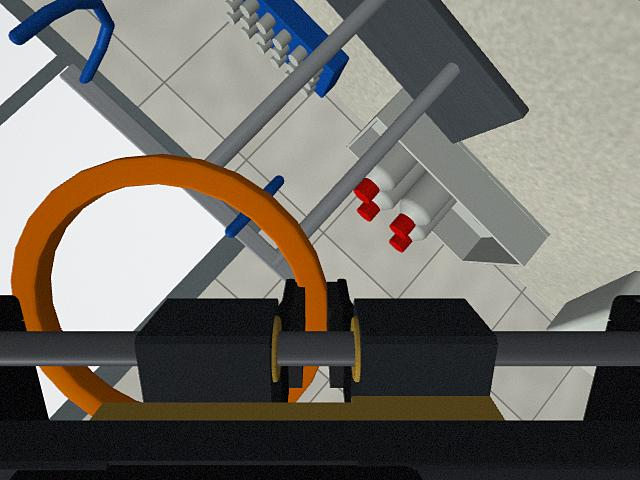

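Request:
step_arm(commands="0.004 0 -0.003 -0.035 0 0 0;0.004 0 -0.003 -0.035 0 0 0;0.004 0.03 -0.002 0 0 0 0;0.004 0.03 -0.002 0 0 0 0;0.004 0.02 -0.001 0 0 0 0;0.004 0 0 -0.02 0 0 0;0.004 0 0 -0.02 0 0 0;0.004 0 0 -0.015 0 0 0;0.004 0 0 0 0 0 0")

```text
time_s: 18.05
tool_pos: [601.9, 183.9, 151.2]
tcp_rot: [-0.281, 0.768, -0.247, 0.52]
wrist_force: [-0.7, -0.4, -0.9]
grip_width: 9.8
```

```bash
python3 held.py; python3 - <<'E'
from h import *
c=cam('side');cv2.imwrite('pics/z3.png',cv2.resize(c['img'][100:280,220:460,::-1],None,fx=3,fy=3))
c=cam('top');cv2.imwrite('pics/z4.png',cv2.resize(c['img'][100:280,220:460,::-1],None,fx=3,fy=3))
E
```

```text
t 18.05 J [0.311, 0.862, 2.241, 3.551, 1.192, 0.761] pos [601.9, 183.9, 151.2] z [0.937, -0.086, -0.337] jawdeg 103.7 F [-0.7, -0.4, -0.9] g 9.8
held: tool-frame top-face centre [ -6.5 -67. ] z -24.5 r 68.4 normal [0.004 0.034 0.999] 14399
```

View pics/z3.png

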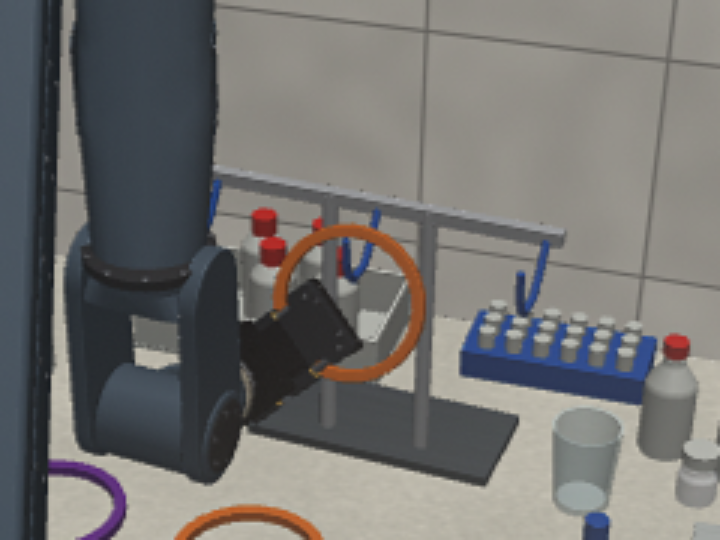

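View pics/wristH.png

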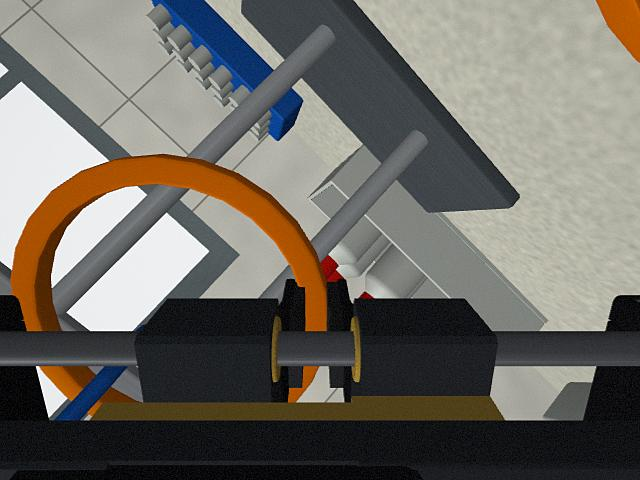

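View pics/z4.png

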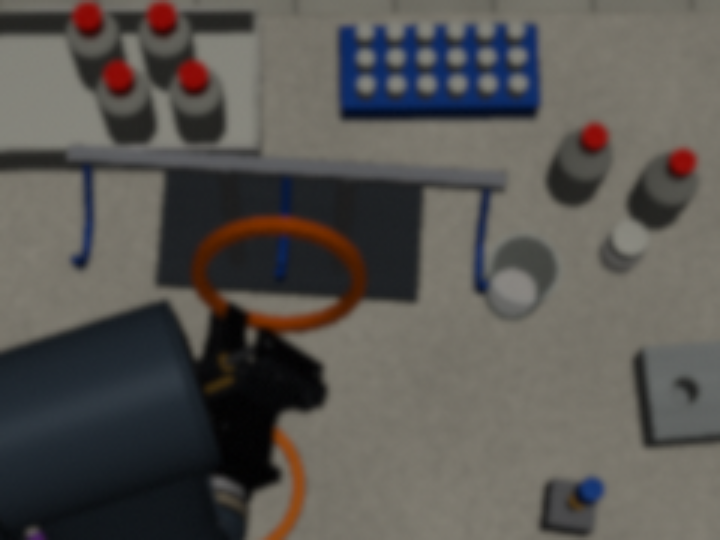

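Request:
step_arm(commands="0.004 0 0 -0.015 0 0 0;0.004 0 0 -0.005 0 0 0;0.004 0 0 -0.003 0 0 0;0.004 0 0 -0.003 0 0 0;0.004 0 0 0 0 0 0;0.004 0 0 0 0 0 0")

```text
time_s: 18.95
tool_pos: [602.1, 183.9, 127.9]
tcp_rot: [-0.279, 0.767, -0.247, 0.522]
wrist_force: [0.2, 1.4, -1.0]
grip_width: 10.0
```

Request:
step_arm(commands="0.004 0 0 -0.003 0 0 0;0.004 0 0 -0.002 0 0 0;0.004 0 0 0 0 0 0;0.004 0 0 0 0 0 0")

```text
time_s: 19.45
tool_pos: [602.1, 183.9, 122.6]
tcp_rot: [-0.279, 0.767, -0.247, 0.522]
wrist_force: [-0.2, -0.7, -1.5]
grip_width: 9.5
```

Request:
step_arm(commands="0.004 0 0 -0.002 0 0 0;0.004 0 0 -0.002 0 0 0;0.004 0 0 0 0 0 0;0.004 0 0 0 0 0 0")

```text
time_s: 19.95
tool_pos: [603.4, 183.5, 120.9]
tcp_rot: [-0.278, 0.766, -0.248, 0.524]
wrist_force: [2.3, -2.5, 5.1]
grip_width: 9.8
```

```bash
python3 - <<'E'
from h import *
c=cam('side');cv2.imwrite('pics/z5.png',cv2.resize(c['img'][150:250,290:390,::-1],None,fx=6,fy=6))
E
```

```text
(no output)
```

View pics/z5.png

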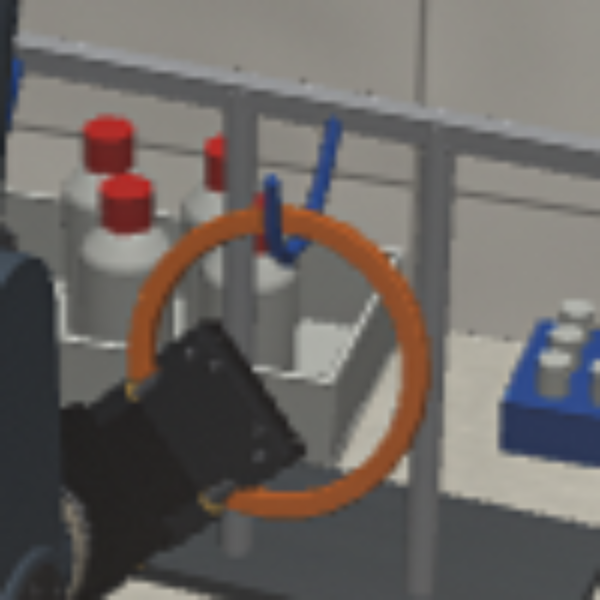

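Request:
step_arm(commands="0.03 0 0 0 0 0 0;0.04 0 0 0 0 0 0;0.04 0 0 0 0 0 0;0.04 0 0 0 0 0 0;0.04 -0.015 0.001 0.005 0 0 0;0.04 -0.028 0.003 0.01 0 0 0;0.04 -0.028 0.003 0.01 0 0 0;0.04 -0.028 0.003 0.01 0 0 0;0.04 0 0 0 0 0 0")

```text
time_s: 21.12
tool_pos: [500.5, 194.5, 153.7]
tcp_rot: [-0.281, 0.768, -0.246, 0.521]
wrist_force: [0.1, 0.9, -0.0]
grip_width: 39.8
```

```bash
python3 - <<'E'
from rings import *
s=st();print(s['joints'].tolist())
c=cam('side');cv2.imwrite('pics/z6.png',cv2.resize(c['img'][100:300,220:460,::-1],None,fx=3,fy=3)); rings('side',c); 
E
```

```text
t 21.12 J [0.465, 0.949, 2.432, 3.666, 1.433, 0.905] pos [500.5, 194.5, 153.7] z [0.938, -0.085, -0.337] jawdeg 103.7 F [0.1, 0.9, -0.0] g 39.8
[0.46504140430806984, 0.9486448403713713, 2.432479447640417, 3.6664893426691916, 1.43287774380492, 0.9045910096231082]
side [339. 209.] 573 c [600.7 136.5] r 47.8 z [107.1 175.8 243.4]
side [298. 280.] 377 c [448.1 194.1] r 68.6 z [ 2.2 10.  14.7]
```

View pics/z6.png

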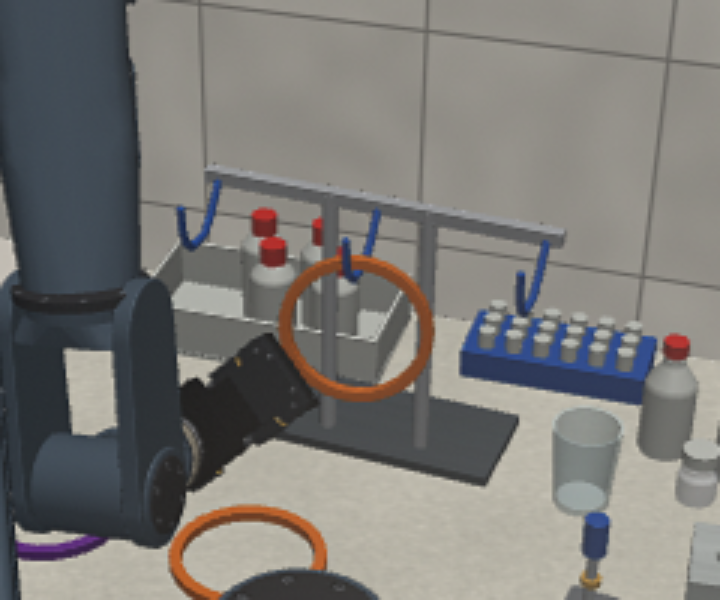

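```bash
cat > p2.py <<'E'
from kin import *
from bench import arm
j0=arm.observe()['joints']
d=R.from_matrix(np.array([[1,0,0],[0,-1,0],[0,0,-1.]]))  # tool y = -Y, z down
S=ik(np.array([449,125,150.]),d,n=10);print([s.round(3) for s in S])
jt=[s for s in S if abs(s[3])<.3][0]
jm=np.array([.2,.35,2.0,1.9,1.2,1.15])
print('mid',FK(jm))
o=path(j0,jm,16)+path(jm,jt,16)
print(np.abs(np.array(o)).max(0),max(np.linalg.norm(r[3:]) for r in o))
for i in range(0,32,12): rows(o[i:i+12],'0.05')
E
python3 p2.py
```

```text
[array([ 0.031,  0.398,  1.877, -0.   ,  0.867,  1.602])]
mid (array([462.99559314, 500.03780092, 456.84240609]), Rotation.from_matrix(array([[ 0.87420373, -0.39314508,  0.28496454],
                            [-0.27688758,  0.07847547,  0.95769247],
                            [-0.3988748 , -0.91612147, -0.04025344]])), array([370.23963491, 188.30890133, 469.94490089]))
1 tcp [519. 229. 168.] t [ 0.95  0.02 -0.31] ringC [515. 177. 218.] zmin 147
2 tcp [533. 262. 187.] t [ 0.96  0.12 -0.27] ringC [532. 207. 234.] zmin 161
3 tcp [545. 294. 209.] t [ 0.95  0.21 -0.22] ringC [547. 237. 253.] zmin 180
4 tcp [553. 324. 233.] t [ 0.94  0.31 -0.18] ringC [558. 266. 275.] zmin 201
5 tcp [557. 352. 258.] t [ 0.91  0.39 -0.13] ringC [566. 294. 299.] zmin 225
6 tcp [558. 379. 285.] t [ 0.88  0.48 -0.08] ringC [571. 320. 325.] zmin 250
7 tcp [556. 403. 311.] t [ 0.83  0.56 -0.03] ringC [572. 345. 351.] zmin 276
8 tcp [551. 424. 336.] t [0.78 0.63 0.01] ringC [570. 368. 377.] zmin 302
9 tcp [544. 443. 360.] t [0.72 0.69 0.04] ringC [565. 390. 403.] zmin 328
10 tcp [534. 460. 382.] t [0.66 0.75 0
[... 2428 characters left out ...]
004 0.0053 -3.8 -3.5 3.1;0.05 -0.0125 -0.0011 -0.0285 -5.1 0.5 3.2;0.05 -0.0117 -0.0051 -0.0289 -5.3 0.4 3.0;0.05 -0.0106 -0.0090 -0.0289 -5.4 0.3 2.8;0.05 -0.0094 -0.0128 -0.0285 -5.4 0.2 2.7;0.05 -0.0079 -0.0165 -0.0276 -5.5 0.1 2.5;0.05 -0.0062 -0.0199 -0.0264 -5.5 -0.1 2.4;0.05 -0.0044 -0.0230 -0.0249 -5.6 -0.2 2.3;0.05 -0.0025 -0.0258 -0.0230 -5.6 -0.4 2.2
0.05 -0.0005 -0.0283 -0.0208 -5.6 -0.6 2.1;0.05 0.0015 -0.0304 -0.0184 -5.6 -0.7 2.0;0.05 0.0035 -0.0321 -0.0158 -5.5 -0.9 2.0;0.05 0.0056 -0.0334 -0.0130 -5.5 -1.1 2.0;0.05 0.0075 -0.0342 -0.0100 -5.4 -1.2 2.0;0.05 0.0094 -0.0346 -0.0070 -5.4 -1.3 2.0;0.05 0.0113 -0.0346 -0.0041 -5.3 -1.5 2.1;0.05 0.0130 -0.0342 -0.0011 -5.2 -1.6 2.1
```

```bash
cat > p3.py <<'E'
from kin import *
from bench import arm
j0=arm.observe()['joints']
d=R.from_matrix(np.array([[1,0,0],[0,-1,0],[0,0,-1.]]))
jt=np.array([.031,.398,1.877,0,.867,1.602])
x,T,_=FK(j0)
ju=ik(x+[0,0,170],T,[j0],n=0)[0];print(ju)
jm=np.array([.2,.3,2.0,1.9,1.2,1.15])
o=path(ju,jm,12)+path(jm,jt,14)
print(np.abs(np.array(o)).max(0),max(np.linalg.norm(r[3:]) for r in o))
for i in range(0,26,12): rows(o[i:i+12],'0.05')
E
python3 p3.py
```

```text
[0.46358881 0.32591201 2.31784127 3.88074761 0.82709391 0.43098993]
1 tcp [526. 224. 355.] t [ 0.97  0.   -0.25] ringC [519. 175. 408.] zmin 335
2 tcp [544. 254. 387.] t [ 0.98  0.1  -0.16] ringC [537. 206. 439.] zmin 365
3 tcp [556. 286. 417.] t [ 0.98  0.2  -0.08] ringC [550. 237. 469.] zmin 394
4 tcp [563. 319. 444.] t [ 0.95  0.31 -0.01] ringC [558. 270. 496.] zmin 421
5 tcp [563. 351. 467.] t [0.91 0.41 0.05] ringC [560. 302. 520.] zmin 445
6 tcp [557. 382. 487.] t [0.85 0.52 0.1 ] ringC [557. 334. 540.] zmin 465
7 tcp [547. 411. 501.] t [0.78 0.62 0.12] ringC [550. 365. 555.] zmin 481
8 tcp [533. 438. 509.] t [0.69 0.71 0.13] ringC [539. 393. 565.] zmin 491
9 tcp [516. 460. 512.] t [0.6  0.79 0.12] ringC [525. 419. 570.] zmin 496
10 tcp [496. 478. 508.] t [0.5  0.86 0.1 ] ringC [508. 442. 569.] zmin 494
11 tcp [475. 491. 499.] t [0.39 0.92 0.05] ringC [490. 460. 562.] zmin 487
12 tcp [453. 498. 484.] t [ 0.29  0.96 -0.02] ringC [472. 473. 549.] zmin 474
1 tcp [441. 497. 449.] t [ 0.23  0.97 -0.12] ringC [462. 480. 516.] zmin 441
2 tcp [430. 491. 413.] t [ 0.17  0.96 -0.23] ring
[... 1417 characters left out ...]
181 -0.0035 -2.9 -1.3 6.8;0.05 -0.0211 0.0128 -0.0093 -3.4 -0.8 6.7;0.05 -0.0215 0.0068 -0.0147 -4.1 -0.3 6.4
0.05 -0.0121 -0.0010 -0.0354 -6.1 0.7 3.4;0.05 -0.0111 -0.0063 -0.0357 -6.2 0.6 3.1;0.05 -0.0099 -0.0115 -0.0354 -6.3 0.5 2.9;0.05 -0.0084 -0.0165 -0.0344 -6.4 0.3 2.7;0.05 -0.0066 -0.0212 -0.0329 -6.5 0.2 2.6;0.05 -0.0046 -0.0254 -0.0309 -6.5 -0.0 2.4;0.05 -0.0024 -0.0292 -0.0283 -6.5 -0.2 2.3;0.05 -0.0000 -0.0325 -0.0253 -6.5 -0.5 2.2;0.05 0.0024 -0.0352 -0.0220 -6.4 -0.7 2.2;0.05 0.0048 -0.0373 -0.0184 -6.4 -0.9 2.2;0.05 0.0073 -0.0387 -0.0147 -6.3 -1.1 2.2;0.05 0.0097 -0.0395 -0.0108 -6.2 -1.3 2.2
0.05 0.0120 -0.0396 -0.0069 -6.1 -1.4 2.3;0.05 0.0142 -0.0391 -0.0031 -5.9 -1.6 2.4
```

Good clearance. Going up first, then the swing.

Request:
step_arm(commands="0.05 0 0 0.03 0 0 0;0.05 0 0 0.05 0 0 0;0.05 0 0 0.05 0 0 0;0.05 0 0 0.04 0 0 0")

```text
time_s: 21.68
tool_pos: [503.6, 193.6, 326.3]
tcp_rot: [-0.278, 0.767, -0.247, 0.523]
wrist_force: [0.0, -0.1, -0.3]
grip_width: 49.9
```

Request:
step_arm(commands="0.05 0.0241 0.0289 0.0321 -0.4 -5.3 5.5;0.05 0.0182 0.0308 0.0314 -0.4 -5.1 5.7;0.05 0.0121 0.032 0.0298 -0.4 -4.8 6.0;0.05 0.0061 0.0325 0.0272 -0.5 -4.4 6.2;0.05 0.0002 0.0322 0.0236 -0.8 -3.9 6.5;0.05 -0.0052 0.0311 0.0192 -1.0 -3.5 6.7;0.05 -0.0101 0.0292 0.0141 -1.4 -2.9 6.8;0.05 -0.0142 0.0264 0.0085 -1.8 -2.4 6.9;0.05 -0.0175 0.0227 0.0025 -2.3 -1.9 6.9;0.05 -0.0198 0.0181 -0.0035 -2.9 -1.3 6.8;0.05 -0.0211 0.0128 -0.0093 -3.4 -0.8 6.7;0.05 -0.0215 0.0068 -0.0147 -4.1 -0.3 6.4")

```text
time_s: 23.18
tool_pos: [454.4, 497.0, 484.0]
tcp_rot: [-0.675, 0.229, 0.027, 0.701]
wrist_force: [0.8, -0.5, 0.1]
grip_width: 49.8
```

Request:
step_arm(commands="0.05 -0.0121 -0.001 -0.0354 -6.1 0.7 3.4;0.05 -0.0111 -0.0063 -0.0357 -6.2 0.6 3.1;0.05 -0.0099 -0.0115 -0.0354 -6.3 0.5 2.9;0.05 -0.0084 -0.0165 -0.0344 -6.4 0.3 2.7;0.05 -0.0066 -0.0212 -0.0329 -6.5 0.2 2.6;0.05 -0.0046 -0.0254 -0.0309 -6.5 0 2.4;0.05 -0.0024 -0.0292 -0.0283 -6.5 -0.2 2.3;0.05 0 -0.0325 -0.0253 -6.5 -0.5 2.2;0.05 0.0024 -0.0352 -0.022 -6.4 -0.7 2.2;0.05 0.0048 -0.0373 -0.0184 -6.4 -0.9 2.2;0.05 0.0073 -0.0387 -0.0147 -6.3 -1.1 2.2;0.05 0.0097 -0.0395 -0.0108 -6.2 -1.3 2.2")

```text
time_s: 24.68
tool_pos: [424.2, 201.1, 160.0]
tcp_rot: [0.993, -0.042, -0.026, -0.105]
wrist_force: [-0.1, 0.1, -0.9]
grip_width: 50.0
```

Request:
step_arm(commands="0.05 0.012 -0.0396 -0.0069 -6.1 -1.4 2.3;0.05 0.0142 -0.0391 -0.0031 -5.9 -1.6 2.4;0.05 0 0 0 0 0 0")

```text
time_s: 25.05
tool_pos: [450.7, 123.5, 150.4]
tcp_rot: [1.0, -0.002, 0.0, -0.002]
wrist_force: [0.3, 0.5, 1.2]
grip_width: 49.9
```

```bash
python3 rings.py; python3 - <<'E'
from kin import *
from bench import arm
s=arm.observe();d=R.from_matrix(np.array([[1,0,0],[0,-1,0],[0,0,-1.]]))
print((d*R.from_quat(s['tcp_rot']).inv()).as_rotvec(degrees=True).round(1))
E
```

```text
t 25.05 J [0.024, 0.398, 1.875, 0.006, 0.868, 1.595] pos [450.7, 123.5, 150.4] z [0.0, 0.005, -1.0] jawdeg -90.2 F [0.3, 0.5, 1.2] g 49.9
wrist [223. 217.] 5777 c [451.3 194.3] r 67.9 z [ 5.1 11.3 12.6]
side [353. 193.] 122 c [620.1 101.1] r 18.0 z [201.5 230.  244.9]
side [298. 280.] 360 c [448.3 194.5] r 68.6 z [ 3.2 10.1 15.1]
top [314. 188.] 625 c [644.5 141.5] r 50.7 z [ 44.9 190.9 249.2]
top [277. 266.] 191 c [445.4 209.9] r 55.9 z [ 7.7 13.7 20.2]
[-0.3 -0.1  0.2]
```

Request:
step_arm(commands="0.05 -0.001 0.001 -0.05 0 0 0;0.05 0 0.001 -0.05 0 0 0;0.05 0 0 -0.045 0 0 0;0.05 0 0 -0.015 0 0 0;0.05 0 0 -0.005 0 0 0;0.05 0 0 0 0 0 0;0.004 0 0 0 0 0 0;0.004 0 0 0 0 0 0;0.004 0 0 0 0 0 0;0.004 0 0 0 0 0 0;0.004 0 0 0 0 0 0;0.004 0 0 0 0 0 0", force=55)

```text
time_s: 26.7
tool_pos: [448.9, 126.4, -14.5]
tcp_rot: [1.0, -0.001, 0.0, -0.002]
wrist_force: [0.5, 0.5, 2.4]
grip_width: 9.7
```

Request:
step_arm(commands="0.004 0 0 0 0 0 0;0.004 0 0 0.02 0 0 0;0.004 0 0 0.05 0 0 0;0.004 0 0 0.05 0 0 0;0.004 0 0 0.05 0 0 0;0.004 0 0 0 0 0 0")

```text
time_s: 27.45
tool_pos: [451.2, 126.6, 158.5]
tcp_rot: [1.0, -0.001, 0.004, -0.002]
wrist_force: [-0.2, -0.3, -2.2]
grip_width: 9.5
```

```bash
python3 held.py;  python3 - <<'E'
from kin import *
for th,psi in ((70,0),(70,8),(65,8)):
  for rb in ((150,90),(75,90),(75,0),(0,0)):
    S=ik(*hang(LEFT,th,psi,135,*rb),n=8);print(th,psi,rb,[q.round(3).tolist() for q in S])
E
```

```text
t 27.45 J [0.031, 0.383, 1.869, 0.006, 0.881, 1.6] pos [451.2, 126.6, 158.5] z [0.008, 0.005, -1.0] jawdeg -90.1 F [-0.2, -0.3, -2.2] g 9.5
held: tool-frame top-face centre [ -3.5 -68.2] z -25.1 r 68.3 normal [0.003 0.012 1.   ] 15433
70 0 (150, 90) [[0.767, 0.528, 2.071, 4.159, 0.873, 0.299]]
70 0 (75, 90) [[0.767, 0.71, 2.105, 4.029, 0.999, 0.517]]
70 0 (75, 0) [[0.62, 0.721, 1.985, 3.924, 0.886, 0.463]]
70 0 (0, 0) [[0.62, 0.887, 1.986, 3.843, 1.009, 0.602]]
70 8 (150, 90) [[0.683, 0.505, 2.17, 3.852, 0.84, 0.468]]
70 8 (75, 90) [[0.683, 0.71, 2.209, 3.742, 1.034, 0.652]]
70 8 (75, 0) [[0.536, 0.711, 2.077, 3.623, 0.901, 0.614]]
70 8 (0, 0) [[0.536, 0.892, 2.077, 3.569, 1.064, 0.71]]
65 8 (150, 90) [[0.681, 0.433, 2.145, 3.968, 0.688, 0.337]]
65 8 (75, 90) [[0.681, 0.631, 2.196, 3.796, 0.874, 0.576]]
65 8 (75, 0) [[0.535, 0.644, 2.066, 3.681, 0.746, 0.546]]
65 8 (0, 0) [[0.535, 0.824, 2.079, 3.597, 0.916, 0.67]]
```

```bash
python3 - <<'E'
from kin import *
from bench import arm
j0=arm.observe()['joints']
jm=np.array([.2,.3,2.0,1.9,1.2,1.15])
o=path(j0,jm,14)+path(jm,np.array([0.683,0.505,2.170,3.852,0.840,0.468]),12)
print(np.abs(np.array(o)).max(0),max(np.linalg.norm(r[3:]) for r in o))
for i in range(0,26,12): rows(o[i:i+12])
E
```

```text
1 tcp [435. 166. 159.] t [-0.02  0.11 -0.99] ringC [439. 232. 187.] zmin 178
2 tcp [423. 206. 166.] t [-0.04  0.22 -0.98] ringC [430. 268. 200.] zmin 183
3 tcp [413. 245. 176.] t [-0.05  0.32 -0.95] ringC [423. 304. 217.] zmin 192
4 tcp [406. 284. 191.] t [-0.06  0.43 -0.9 ] ringC [419. 337. 237.] zmin 205
5 tcp [401. 321. 209.] t [-0.05  0.53 -0.85] ringC [417. 368. 261.] zmin 221
6 tcp [399. 356. 231.] t [-0.04  0.62 -0.78] ringC [416. 397. 287.] zmin 241
7 tcp [398. 388. 256.] t [-0.02  0.71 -0.71] ringC [418. 422. 316.] zmin 263
8 tcp [401. 417. 284.] t [ 0.    0.78 -0.62] ringC [422. 443. 347.] zmin 289
9 tcp [405. 442. 314.] t [ 0.04  0.85 -0.53] ringC [427. 460. 380.] zmin 317
10 tcp [412. 463. 346.] t [ 0.08  0.9  -0.43] ringC [434. 472. 414.] zmin 346
11 tcp [420. 480. 380.] t [ 0.12  0.93 -0.33] ringC [442. 480. 448.] zmin 378
12 tcp [430. 491. 415.] t [ 0.17  0.96 -0.23] ringC [452. 482. 483.] zmin 410
13 tcp [441. 497. 450.] t [ 0.23  0.97 -0.12] ringC [461. 480. 516.] zmin 442
14 tcp [453. 498. 484.] t [ 0.29  0.96 -0.02] ringC [472. 473. 549.] zmin 474
1 tcp [472. 502. 
[... 1356 characters left out ...]
0.0209 0.0324 6.4 -0.1 -2.6;0.004 0.0083 0.0163 0.0338 6.4 -0.3 -2.7;0.004 0.0099 0.0113 0.0347 6.3 -0.4 -2.9
0.004 0.0112 0.0062 0.0349 6.2 -0.6 -3.2;0.004 0.0122 0.0009 0.0346 6.1 -0.7 -3.4;0.004 0.0190 0.0039 0.0108 4.0 0.6 -5.2;0.004 0.0188 -0.0008 0.0053 3.4 1.1 -5.5;0.004 0.0179 -0.0049 -0.0006 2.8 1.7 -5.7;0.004 0.0162 -0.0084 -0.0066 2.1 2.2 -5.7;0.004 0.0137 -0.0113 -0.0126 1.6 2.7 -5.8;0.004 0.0104 -0.0137 -0.0182 1.0 3.1 -5.7;0.004 0.0064 -0.0156 -0.0233 0.5 3.6 -5.6;0.004 0.0017 -0.0170 -0.0276 0.1 4.0 -5.4;0.004 -0.0033 -0.0180 -0.0311 -0.2 4.4 -5.2;0.004 -0.0087 -0.0187 -0.0336 -0.5 4.7 -5.0
0.004 -0.0143 -0.0191 -0.0351 -0.8 4.9 -4.7;0.004 -0.0197 -0.0191 -0.0357 -0.9 5.2 -4.5
```

Request:
step_arm(commands="0.004 -0.0142 0.0394 0.0027 6.0 1.6 -2.3;0.004 -0.012 0.0398 0.0066 6.1 1.5 -2.2;0.004 -0.0098 0.0396 0.0105 6.2 1.3 -2.2;0.004 -0.0074 0.0387 0.0144 6.3 1.1 -2.1;0.004 -0.005 0.0372 0.0182 6.4 0.9 -2.1;0.004 -0.0025 0.035 0.0217 6.4 0.7 -2.1;0.004 0 0.0323 0.025 6.5 0.5 -2.2;0.004 0.0022 0.029 0.0279 6.5 0.3 -2.3;0.004 0.0045 0.0252 0.0304 6.5 0.1 -2.4;0.004 0.0065 0.0209 0.0324 6.4 -0.1 -2.6;0.004 0.0083 0.0163 0.0338 6.4 -0.3 -2.7;0.004 0.0099 0.0113 0.0347 6.3 -0.4 -2.9")

```text
time_s: 29.0
tool_pos: [429.0, 491.1, 411.4]
tcp_rot: [0.757, -0.202, -0.053, -0.62]
wrist_force: [0.9, -0.2, -1.2]
grip_width: 10.2
```

Request:
step_arm(commands="0.004 0.0112 0.0062 0.0349 6.2 -0.6 -3.2;0.004 0.0122 0.0009 0.0346 6.1 -0.7 -3.4;0.004 0.019 0.0039 0.0108 4.0 0.6 -5.2;0.004 0.0188 -0.0008 0.0053 3.4 1.1 -5.5;0.004 0.0179 -0.0049 -0.0006 2.8 1.7 -5.7;0.004 0.0162 -0.0084 -0.0066 2.1 2.2 -5.7;0.004 0.0137 -0.0113 -0.0126 1.6 2.7 -5.8;0.004 0.0104 -0.0137 -0.0182 1.0 3.1 -5.7;0.004 0.0064 -0.0156 -0.0233 0.5 3.6 -5.6;0.004 0.0017 -0.017 -0.0276 0.1 4.0 -5.4;0.004 -0.0033 -0.018 -0.0311 -0.2 4.4 -5.2;0.004 -0.0087 -0.0187 -0.0336 -0.5 4.7 -5.0")

```text
time_s: 30.5
tool_pos: [543.6, 392.5, 340.3]
tcp_rot: [-0.399, 0.656, -0.158, 0.621]
wrist_force: [-0.1, 0.3, 0.2]
grip_width: 10.2
```

Request:
step_arm(commands="0.004 -0.0143 -0.0191 -0.0351 -0.8 4.9 -4.7;0.004 -0.0197 -0.0191 -0.0357 -0.9 5.2 -4.5;0.004 0 0 0 0 0 0")

```text
time_s: 30.88
tool_pos: [508.5, 355.3, 270.7]
tcp_rot: [-0.369, 0.733, -0.181, 0.542]
wrist_force: [0.4, -0.2, -0.8]
grip_width: 9.6
```

```bash
python3 held.py; python3 - <<'E'
from st import *
from kin import *
s=arm.observe();T=R.from_quat(s['tcp_rot']);M=T.as_matrix()
for rb in ((150,90),(75,90),(75,0),(0,0)):
    x,Q=hang(LEFT,70,8,135,*rb); print(rb,x.round(1),(x-s['tool_pos']).round(1),(Q*T.inv()).as_rotvec(degrees=True).round(1))
C=s['tool_pos']+M@np.array([-3.5,-68.2,-19]);print('ring centre',C.round(1),'ideal',(np.array([*LEFT,238])-63*np.array([.34*.99,.34*.139,.94])).round(1))
c=cam('side');save(c,'side7')
c=cam('top');cv2.imwrite('pics/z7.png',cv2.resize(c['img'][100:280,180:420,::-1],None,fx=3,fy=3))
P=cloud(c);hsv=cv2.cvtColor(c['img'],cv2.COLOR_RGB2HSV);h,S,v=[hsv[...,i].astype(int) for i in range(3)]
E
```

```text
t 30.88 J [0.684, 0.515, 2.178, 3.841, 0.848, 0.48] pos [508.5, 355.3, 270.7] z [0.928, 0.134, -0.347] jawdeg 117.5 F [0.4, -0.2, -0.8] g 9.6
held: tool-frame top-face centre [ -2.  -66.8] z -26.9 r 68.3 normal [0.003 0.005 1.   ] 15644
(150, 90) [511.2 355.  276.1] [ 1.3 -0.8  3.4] [ 0.1 -0.  -0.3]
(75, 90) [511.2 355.  201.1] [  1.3  -0.8 -71.6] [ 0.1 -0.  -0.3]
(75, 0) [601.  348.6 201.1] [ 91.   -7.2 -71.6] [ 0.1 -0.  -0.3]
(0, 0) [601.  348.6 126.1] [  91.    -7.2 -146.6] [ 0.1 -0.  -0.3]
ring centre [516.  310.6 327. ] ideal [605.8 300.  178.8]
```

View pics/z7.png

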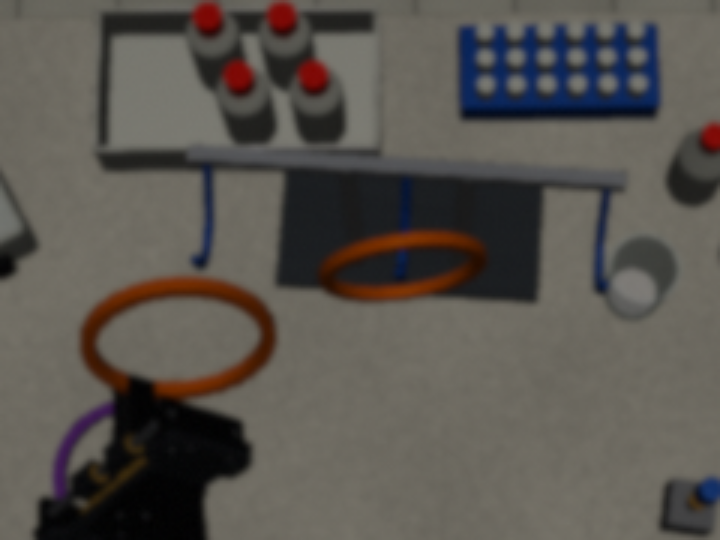

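View pics/side7.png

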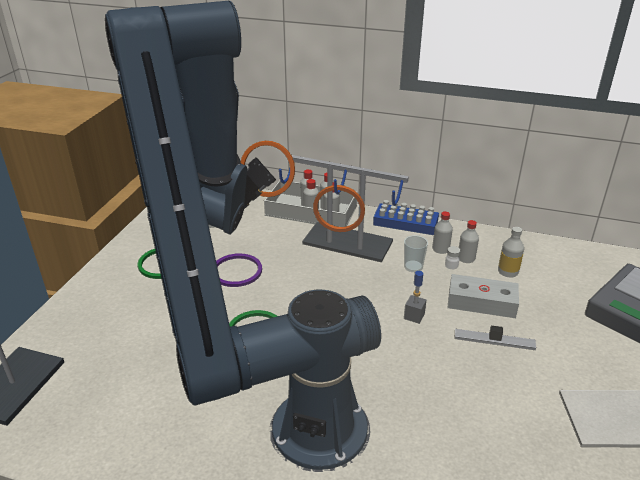

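Request:
step_arm(commands="0.004 0 -0.003 -0.035 0 0 0;0.004 0 -0.002 -0.035 0 0 0;0.004 0.03 -0.002 0 0 0 0;0.004 0.03 -0.002 0 0 0 0;0.004 0.03 -0.001 0 0 0 0;0.004 0 0 -0.02 0 0 0;0.004 0 0 -0.02 0 0 0;0.004 0 0 -0.02 0 0 0;0.004 0 0 0 0 0 0")

```text
time_s: 32.15
tool_pos: [601.3, 345.1, 143.5]
tcp_rot: [-0.366, 0.732, -0.181, 0.545]
wrist_force: [-0.5, -0.1, -0.8]
grip_width: 9.6
```

```bash
python3 held.py; python3 - <<'E'
from h import *
c=cam('side');cv2.imwrite('pics/z8.png',cv2.resize(c['img'][120:260,220:400,::-1],None,fx=4,fy=4))
E
```

```text
t 32.15 J [0.526, 0.853, 2.087, 3.563, 1.038, 0.699] pos [601.3, 345.1, 143.5] z [0.931, 0.133, -0.341] jawdeg 116.9 F [-0.5, -0.1, -0.8] g 9.6
held: tool-frame top-face centre [  5.4 -70.1] z -27.0 r 66.3 normal [0.    0.005 1.   ] 16130
```

View pics/z8.png

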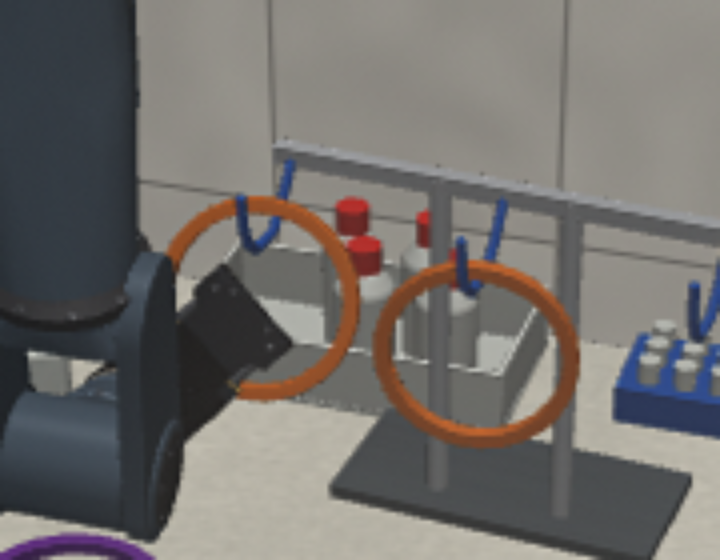

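Request:
step_arm(commands="0.004 0 0 -0.008 0 0 0;0.004 0 0 -0.004 0 0 0;0.004 0 0 -0.003 0 0 0;0.004 0 0 -0.002 0 0 0;0.004 0 0 0 0 0 0;0.004 0 0 0 0 0 0")

```text
time_s: 33.0
tool_pos: [600.7, 345.6, 128.0]
tcp_rot: [-0.366, 0.732, -0.181, 0.546]
wrist_force: [-0.6, -0.2, -1.7]
grip_width: 9.6
```

Request:
step_arm(commands="0.004 0 0 -0.002 0 0 0;0.004 0 0 -0.002 0 0 0;0.004 0 0 -0.002 0 0 0;0.004 0 0 0 0 0 0;0.004 0 0 0 0 0 0")

```text
time_s: 33.62
tool_pos: [601.6, 345.4, 123.3]
tcp_rot: [-0.365, 0.731, -0.182, 0.547]
wrist_force: [2.1, -1.7, 4.6]
grip_width: 9.8
```

Request:
step_arm(commands="0.03 0 0 0 0 0 0;0.04 0 0 0 0 0 0;0.04 0 0 0 0 0 0;0.04 0 0 0 0 0 0;0.04 -0.015 -0.002 0.005 0 0 0;0.04 -0.028 -0.004 0.01 0 0 0;0.04 -0.028 -0.004 0.01 0 0 0;0.04 -0.028 -0.004 0.01 0 0 0;0.04 0 0 0 0 0 0;0.04 0 0 0 0 0 0")

```text
time_s: 34.88
tool_pos: [501.8, 331.9, 157.0]
tcp_rot: [-0.366, 0.732, -0.181, 0.546]
wrist_force: [-0.1, 0.4, 0.5]
grip_width: 40.5
```

```bash
python3 st.py; python3 - <<'E'
from h import *
c=cam('side');save(c,'side9');cv2.imwrite('pics/z9.png',cv2.resize(c['img'][120:260,220:400,::-1],None,fx=4,fy=4))
E
```

```text
t 34.88 J [0.645, 0.856, 2.281, 3.643, 1.221, 0.785] pos [501.8, 331.9, 157.0] z [0.931, 0.135, -0.339] jawdeg 116.9 F [-0.1, 0.4, 0.5] g 40.5
```

View pics/z9.png

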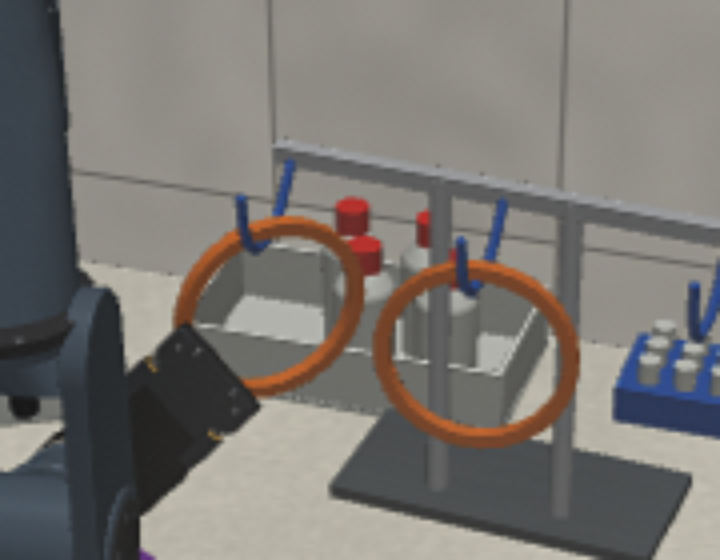

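```bash
cat > p4.py <<'E'
from kin import *
from bench import arm
j0=arm.observe()['joints']
x,T,_=FK(j0)
ju=ik(x+[0,0,170],T,[j0],n=0)[0];print(ju)
a=np.radians(4); d=R.from_matrix(np.array([[np.sin(a),np.cos(a),0],[-np.cos(a),np.sin(a),0],[0,0,-1.]]))
S=ik(np.array([385,-310,240.]),d,n=12);print([s.round(3) for s in S])
jt=[s for s in S if abs(s[3])<.3][0]
jm=np.array([.3,.3,2.0,1.9,1.2,.6])
o=path(ju,jm,12)+path(jm,jt,24)
print(np.abs(np.array(o)).max(0),max(np.linalg.norm(r[3:]) for r in o),max(np.linalg.norm(r[:3]) for r in o))
for i in range(0,36,12): rows(o[i:i+12],'0.05')
E
python3 p4.py
```

```text
[0.643979   0.35759499 2.1858857  3.88492917 0.73123215 0.37032542]Traceback (most recent call last):
  File "p4.py", line 6, in <module>
    a=np.radians(4); d=R.from_matrix(np.array([[np.sin(a),np.cos(a),0],[-np.cos(a),np.sin(a),0],[0,0,-1.]]))
                       ~~~~~~~~~~~~~^^^^^^^^^^^^^^^^^^^^^^^^^^^^^^^^^^^^^^^^^^^^^^^^^^^^^^^^^^^^^^^^^^^^^^^^
  File "scipy/spatial/transform/_rotation.pyx", line 1143, in scipy.spatial.transform._rotation.Rotation.from_matrix
ValueError: Non-positive determinant (left-handed or null coordinate frame) in rotation matrix 0: [[ 0.06975647  0.99756405  0.        ]
 [-0.99756405  0.06975647  0.        ]
 [ 0.          0.         -1.        ]].
```

```bash
sed -i 's/\[\[np.sin(a),np.cos(a),0\],\[-np.cos(a),np.sin(a),0\]/[[-np.sin(a),np.cos(a),0],[np.cos(a),np.sin(a),0]/' p4.py; python3 p4.py
```

```text
[0.643979   0.35759499 2.1858857  3.88492917 0.73123215 0.37032542]
[array([-0.904,  0.303,  1.707, -0.   ,  1.132, -0.974])]
1 tcp [520. 352. 360.] t [ 0.95  0.2  -0.25] ringC [523. 306. 415.] zmin 343
2 tcp [532. 373. 393.] t [ 0.95  0.28 -0.16] ringC [533. 330. 450.] zmin 376
3 tcp [538. 396. 423.] t [ 0.93  0.36 -0.08] ringC [538. 356. 482.] zmin 407
4 tcp [539. 420. 450.] t [ 0.89  0.45 -0.01] ringC [536. 382. 511.] zmin 436
5 tcp [534. 444. 474.] t [0.84 0.54 0.05] ringC [530. 408. 536.] zmin 461
6 tcp [525. 467. 493.] t [0.78 0.62 0.1 ] ringC [518. 433. 556.] zmin 481
7 tcp [511. 488. 506.] t [0.7  0.71 0.12] ringC [502. 457. 570.] zmin 496
8 tcp [493. 507. 513.] t [0.61 0.78 0.13] ringC [482. 478. 579.] zmin 504
9 tcp [472. 522. 515.] t [0.51 0.85 0.12] ringC [460. 496. 581.] zmin 506
10 tcp [449. 534. 510.] t [0.4  0.91 0.09] ringC [436. 511. 577.] zmin 502
11 tcp [426. 540. 500.] t [0.3  0.95 0.05] ringC [411. 520. 567.] zmin 492
12 tcp [401. 541. 484.] t [ 0.19  0.98 -0.02] ringC [385. 525. 552.] zmin 477
1 tcp [416. 524. 471.] t [ 0.19  0.98 -0.07] ringC [394. 512. 538.] 
[... 2725 characters left out ...]
312 -0.0153 -4.6 -3.7 1.3;0.05 0.0091 -0.0332 -0.0150 -4.7 -3.4 1.5;0.05 0.0076 -0.0351 -0.0146 -4.8 -3.1 1.6;0.05 0.0058 -0.0369 -0.0141 -4.8 -2.8 1.8;0.05 0.0039 -0.0385 -0.0134 -4.9 -2.4 1.9
0.05 0.0018 -0.0400 -0.0126 -4.9 -2.1 2.1;0.05 -0.0005 -0.0413 -0.0117 -4.9 -1.7 2.2;0.05 -0.0029 -0.0424 -0.0107 -4.8 -1.3 2.3;0.05 -0.0054 -0.0433 -0.0095 -4.8 -0.9 2.5;0.05 -0.0081 -0.0440 -0.0083 -4.7 -0.4 2.6;0.05 -0.0108 -0.0444 -0.0069 -4.6 -0.0 2.7;0.05 -0.0136 -0.0445 -0.0055 -4.5 0.4 2.7;0.05 -0.0164 -0.0444 -0.0039 -4.3 0.8 2.8;0.05 -0.0193 -0.0439 -0.0023 -4.1 1.3 2.8;0.05 -0.0221 -0.0432 -0.0007 -3.9 1.7 2.8;0.05 -0.0249 -0.0422 0.0010 -3.6 2.1 2.8;0.05 -0.0275 -0.0409 0.0028 -3.4 2.5 2.8
```

```bash
cat > p5.py <<'E'
from kin import *
from bench import arm
j0=arm.observe()['joints']
x,T,_=FK(j0)
ju=ik(x+[0,0,170],T,[j0],n=0)[0]
def dn(a):
    a=np.radians(a);return R.from_matrix(np.array([[-np.sin(a),np.cos(a),0],[np.cos(a),np.sin(a),0],[0,0,-1.]]))
jt=[s for s in ik(np.array([385,-310,240.]),dn(4),n=12) if abs(s[3])<.3][0]
j1=[s for s in ik(np.array([420,80,270.]),dn(-20),n=12) if abs(s[3])<.3][0]
print(j1,jt)
jm=np.array([.3,.3,2.0,1.9,1.2,.6])
o=path(ju,jm,12)
o=o+path(jm,j1,15)+path(j1,jt,9)
print(np.abs(np.array(o)).max(0),max(np.linalg.norm(r[3:]) for r in o),max(np.linalg.norm(r[:3]) for r in o))
for i in range(12,36,12): rows(o[i:i+12],'0.05')
E
python3 p5.py | tail -n +13
```

```text
10 tcp [449. 534. 510.] t [0.4  0.91 0.09] ringC [436. 511. 577.] zmin 502
11 tcp [426. 540. 500.] t [0.3  0.95 0.05] ringC [411. 520. 567.] zmin 492
12 tcp [401. 541. 484.] t [ 0.19  0.98 -0.02] ringC [385. 525. 552.] zmin 477
1 tcp [392. 534. 465.] t [ 0.14  0.99 -0.09] ringC [372. 523. 533.] zmin 459
2 tcp [384. 524. 445.] t [ 0.09  0.98 -0.18] ringC [360. 518. 512.] zmin 438
3 tcp [378. 510. 423.] t [ 0.05  0.96 -0.26] ringC [349. 509. 489.] zmin 417
4 tcp [373. 493. 401.] t [ 0.01  0.94 -0.35] ringC [341. 496. 465.] zmin 395
5 tcp [371. 471. 378.] t [-0.02  0.9  -0.44] ringC [334. 478. 440.] zmin 373
6 tcp [370. 446. 357.] t [-0.04  0.85 -0.53] ringC [329. 457. 415.] zmin 351
7 tcp [371. 417. 336.] t [-0.05  0.79 -0.62] ringC [327. 431. 390.] zmin 331
8 tcp [374. 384. 317.] t [-0.06  0.72 -0.7 ] ringC [326. 401. 367.] zmin 313
9 tcp [378. 348. 300.] t [-0.06  0.63 -0.77] ringC [327. 368. 346.] zmin 298
10 tcp [383. 309. 286.] t [-0.06  0.54 -0.84] ringC [329. 330. 327.] zmin 286
11 tcp [390. 267. 274.] t [-0.05  0.45 -0.89] ringC [333. 290. 312.] zmin 278
12 tcp [397. 223. 267.]
[... 378 characters left out ...]
 [-0. -0. -1.] ringC [376.  15. 284.] zmin 284
3 tcp [448. -46. 261.] t [-0.  0. -1.] ringC [380. -31. 281.] zmin 281
4 tcp [449. -90. 258.] t [-0.  0. -1.] ringC [380. -79. 278.] zmin 278kin.py:53: RuntimeWarning: invalid value encountered in sqrt
  n_=Q.as_matrix()[:,2]; rz=75*np.sqrt(1-n_[2]**2)
Traceback (most recent call last):
  File "p5.py", line 13, in <module>
    o=o+path(jm,j1,15)+path(j1,jt,9)
                       ~~~~^^^^^^^^^
  File "kin.py", line 54, in path
    print(k,'tcp',y.round(0),'t',n_.round(2),'ringC',C.round(0),'zmin',round(C[2]-rz))
                                                                       ~~~~~^^^^^^^^^
ValueError: cannot convert float NaN to integer
```

Request:
step_arm(commands="0.05 0 0 0.03 0 0 0;0.05 0 0 0.05 0 0 0;0.05 0 0 0.05 0 0 0;0.05 0 0 0.04 0 0 0")

```text
time_s: 35.42
tool_pos: [502.4, 331.3, 329.4]
tcp_rot: [-0.365, 0.732, -0.181, 0.546]
wrist_force: [0.2, 0.7, -0.2]
grip_width: 49.6
```

Request:
step_arm(commands="0.05 0.0176 0.0199 0.0335 -2.5 -6.0 5.0;0.05 0.0121 0.0217 0.0324 -2.5 -6.0 5.2;0.05 0.0064 0.023 0.0304 -2.5 -5.8 5.3;0.05 0.0008 0.0237 0.0274 -2.5 -5.6 5.5;0.05 -0.0047 0.0236 0.0235 -2.6 -5.4 5.7;0.05 -0.0097 0.0229 0.0187 -2.7 -5.1 5.9;0.05 -0.0141 0.0213 0.0134 -2.9 -4.8 6.0;0.05 -0.0178 0.0188 0.0075 -3.1 -4.4 6.2;0.05 -0.0207 0.0155 0.0015 -3.4 -4.0 6.3;0.05 -0.0228 0.0114 -0.0046 -3.7 -3.5 6.3;0.05 -0.0239 0.0065 -0.0104 -4.1 -3.1 6.3;0.05 -0.0242 0.0008 -0.0157 -4.4 -2.6 6.3")

```text
time_s: 36.92
tool_pos: [400.8, 540.2, 484.0]
tcp_rot: [0.713, -0.002, 0.13, -0.689]
wrist_force: [0.6, 0.3, 0.1]
grip_width: 49.9
```

```bash
sed -i 's/np.sqrt(1-n_\[2\]\*\*2)/np.sqrt(max(0,1-n_[2]**2))/' kin.py; sed -i 's/^ju=.*//; s/^o=path(ju,jm,12)/o=[]/; s/^o=o+path(jm,j1,15)/o=path(j0,j1,15)/; s/range(12,36,12)/range(0,24,12)/' p5.py; python3 p5.py | tail -8; python3 st.py
```

```text
5 tcp [ 445. -135.  255.] t [-0.  0. -1.] ringC [ 376. -127.  275.] zmin 275
6 tcp [ 437. -180.  251.] t [-0.  0. -1.] ringC [ 368. -175.  271.] zmin 271
7 tcp [ 424. -224.  248.] t [-0.  0. -1.] ringC [ 355. -223.  268.] zmin 268
8 tcp [ 407. -268.  244.] t [-0.  0. -1.] ringC [ 338. -269.  264.] zmin 264
9 tcp [ 385. -310.  240.] t [-0.  0. -1.] ringC [ 316. -315.  260.] zmin 260
[0.0217626  0.04852145 0.02233726 6.70116422 3.94643628 3.32681335] 7.3424821171985455 0.04942847805478299
0.05 -0.0096 -0.0064 -0.0190 -5.2 -3.9 3.3;0.05 -0.0080 -0.0101 -0.0206 -5.3 -3.9 3.3;0.05 -0.0063 -0.0139 -0.0217 -5.4 -3.8 3.3;0.05 -0.0044 -0.0177 -0.0223 -5.5 -3.6 3.3;0.05 -0.0025 -0.0216 -0.0223 -5.6 -3.5 3.3;0.05 -0.0007 -0.0254 -0.0218 -5.7 -3.3 3.2;0.05 0.0011 -0.0291 -0.0207 -5.8 -3.1 3.2;0.05 0.0028 -0.0326 -0.0191 -5.9 -2.9 3.2;0.05 0.0043 -0.0360 -0.0169 -6.0 -2.7 3.2;0.05 0.0055 -0.0391 -0.0142 -6.1 -2.5 3.1;0.05 0.0065 -0.0418 -0.0110 -6.3 -2.2 3.1;0.05 0.0073 -0.0442 -0.0073 -6.4 -1.9 3.0
0.05 0.0077 -0.0461 -0.0033 -6.5 -1.7 2.9;0.05 0.0078 -0.0476 0.0009 -6.6 -1.4 2.8;0.05 0.0077 -0.0485 0.0055 -6.7 -1.0 2.7;0.05 0.0133 -0.0403 -0.0028 -0.0 0.0 2.7;0.05 0.0093 -0.0421 -0.0029 0.0 0.0 2.7;0.05 0.0051 -0.0434 -0.0031 0.0 0.0 2.7;0.05 0.0008 -0.0443 -0.0032 0.0 0.0 2.7;0.05 -0.0036 -0.0448 -0.0033 0.0 0.0 2.7;0.05 -0.0082 -0.0449 -0.0035 0.0 0.0 2.7;0.05 -0.0127 -0.0444 -0.0036 0.0 0.0 2.7;0.05 -0.0173 -0.0436 -0.0037 0.0 0.0 2.7;0.05 -0.0218 -0.0422 -0.0038 0.0 0.0 2.7
t 36.92 J [0.297, 0.301, 2.001, 1.897, 1.204, 0.599] pos [400.8, 540.2, 484.0] z [0.187, 0.982, -0.016] jawdeg -15.8 F [0.6, 0.3, 0.1] g 49.9
```

```bash
python3 - <<'E'
from h import *
for n in ['top','side']:
    c=cam(n);save(c,n+'10');np.savez(f'/tmp/{n}0.npz',P=cloud(c),img=c['img'],W=c['W'],k=[c['f'],c['cx'],c['cy']])
    cv2.imwrite(f'pics/zz{n}.png',cv2.resize(c['img'][150:400,200:520,::-1],None,fx=2.4,fy=2.4))
E
python3 m.py | grep -E "orange"
```

```text
top orange 40 [ 2. 84.] med [1010. 1094.   29.] min [9.83e+02 1.09e+03 1.00e+00] max [1033. 1099.   39.] circ [1007.06815589 1104.87278905] 19.09767700936359
top orange 31 [10. 88.] med [1015. 1096.  -16.] min [ 984. 1091.  -28.] max [1039. 1099.   -0.] circ [1014.79804665 1075.14423604] 26.19790860500786
top orange 42 [  5. 105.] med [ 950. 1093.    2.] min [ 934. 1089.  -28.] max [ 969. 1098.   25.] circ [ 951.97386249 1092.7949955 ] 10.14311678109101
top orange 36 [  6. 119.] med [ 908. 1092.  -13.] min [ 898. 1087.  -30.] max [ 926. 1095.   20.] circ [ 911.49039466 1095.43652501] 9.640365887374587
top orange 447 [251. 185.] med [628. 302. 205.] min [579. 254. 111.] max [672. 348. 252.] circ [620.35946658 295.69150464] 42.51209628276552
top orange 631 [314. 188.] med [618. 138. 191.] min [605.  72.  16.] max [671. 205. 250.] circ [644.09949398 141.45149923] 50.50485177944113
side orange 516 [287. 197.] med [628. 299. 179.] min [575. 250. 107.] max [674. 350. 247.] circ [690.98582427 364.65923441] 103.65734665416635
side orange 564 [339. 208.] med [614. 135. 175.] min [600.  70. 105.] max [627. 206. 246.] circ [598.32734459 135.75615741] 48.7900462987707
```

View pics/zztop.png

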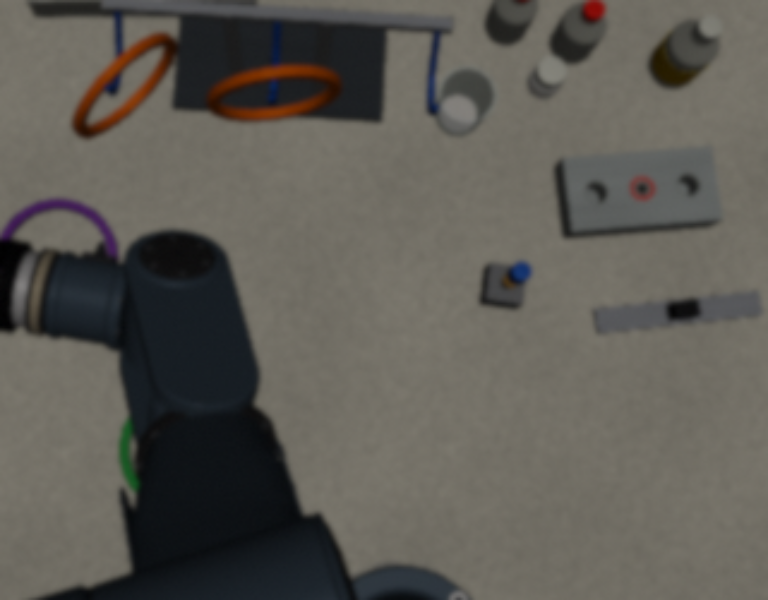

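View pics/zzside.png

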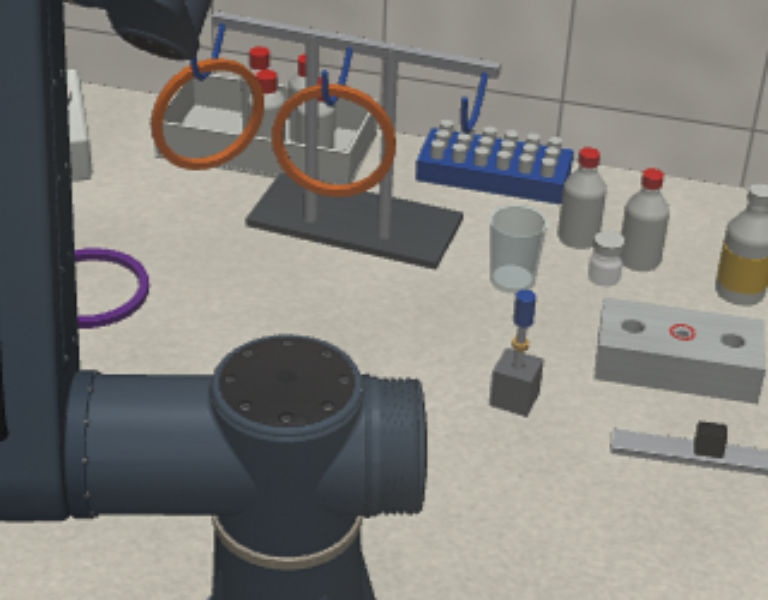

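Request:
step_arm(commands="0.05 -0.0096 -0.0064 -0.019 -5.2 -3.9 3.3;0.05 -0.008 -0.0101 -0.0206 -5.3 -3.9 3.3;0.05 -0.0063 -0.0139 -0.0217 -5.4 -3.8 3.3;0.05 -0.0044 -0.0177 -0.0223 -5.5 -3.6 3.3;0.05 -0.0025 -0.0216 -0.0223 -5.6 -3.5 3.3;0.05 -0.0007 -0.0254 -0.0218 -5.7 -3.3 3.2;0.05 0.0011 -0.0291 -0.0207 -5.8 -3.1 3.2;0.05 0.0028 -0.0326 -0.0191 -5.9 -2.9 3.2;0.05 0.0043 -0.036 -0.0169 -6.0 -2.7 3.2;0.05 0.0055 -0.0391 -0.0142 -6.1 -2.5 3.1;0.05 0.0065 -0.0418 -0.011 -6.3 -2.2 3.1;0.05 0.0073 -0.0442 -0.0073 -6.4 -1.9 3.0")

```text
time_s: 38.52
tool_pos: [397.0, 222.2, 267.5]
tcp_rot: [0.848, 0.501, 0.069, -0.161]
wrist_force: [0.1, 0.5, -0.4]
grip_width: 49.9
```

Request:
step_arm(commands="0.05 0.0077 -0.0461 -0.0033 -6.5 -1.7 2.9;0.05 0.0078 -0.0476 0.0009 -6.6 -1.4 2.8;0.05 0.0077 -0.0485 0.0055 -6.7 -1.0 2.7;0.05 0.0133 -0.0403 -0.0028 0 0 2.7;0.05 0.0093 -0.0421 -0.0029 0 0 2.7;0.05 0.0051 -0.0434 -0.0031 0 0 2.7;0.05 0.0008 -0.0443 -0.0032 0 0 2.7;0.05 -0.0036 -0.0448 -0.0033 0 0 2.7;0.05 -0.0082 -0.0449 -0.0035 0 0 2.7;0.05 -0.0127 -0.0444 -0.0036 0 0 2.7;0.05 -0.0173 -0.0436 -0.0037 0 0 2.7;0.05 -0.0218 -0.0422 -0.0038 0 0 2.7")

```text
time_s: 40.02
tool_pos: [385.2, -310.5, 240.4]
tcp_rot: [0.682, 0.731, 0.002, -0.0]
wrist_force: [0.2, 0.1, 0.5]
grip_width: 49.8
```

```bash
python3 - <<'E'
from st import *
st();c=cam('wrist');save(c,'wrist11');np.savez('/tmp/w.npz',P=cloud(c))
E
cat > se.py <<'E'
from h import *
def rect(p):
    r=cv2.minAreaRect(p[:,:2].astype(np.float32)); return r
def se(n):
    c=cam(n);P=cloud(c)
    for lab,lo,hi,x0,x1,y0,y1 in [('block',44,56,440,640,-450,-180),('bar',6,14,300,500,-500,-180),('grip',36,48,300,500,-480,-200)]:
        m=(P[...,2]>lo)&(P[...,2]<hi)&(P[...,0]>x0)&(P[...,0]<x1)&(P[...,1]>y0)&(P[...,1]<y1)&(c['z_map']>0)
        k,L,s,ce=cv2.connectedComponentsWithStats(m.astype(np.uint8))
        if k<2: continue
        i=1+np.argmax(s[1:,4]);p=P[L==i];
        if len(p)<20: continue
        r=rect(p);b=cv2.boxPoints(r);e=sorted([b[1]-b[0],b[2]-b[1]],key=lambda v:-np.hypot(*v))[0]
        a=np.degrees(np.arctan2(e[1],e[0]))%180
        print(n,lab,len(p),'z',np.median(p[:,2]).round(1),'c',np.round(r[0],1),'size',np.round(r[1],1),'longaxis',a.round(2))
if __name__=='__main__':
    for n in ['wrist','top','side']: se(n)
E
python3 se.py
```

```text
t 40.02 J [-0.907, 0.303, 1.705, 0.003, 1.134, -0.978] pos [385.2, -310.5, 240.4] z [0.002, 0.002, -1.0] jawdeg 4.0 F [0.2, 0.1, 0.5] g 49.8
wrist block 15644 z 49.6 c [ 534.8 -297. ] size [ 91.7 180.2] longaxis 93.86
wrist bar 4002 z 9.5 c [ 391.9 -341.8] size [ 30.  200.3] longaxis 95.62
wrist grip 599 z 42.2 c [ 489.8 -299.3] size [  1.5 179.2] longaxis 93.9
top block 1630 z 51.1 c [ 536.6 -294.7] size [ 91.4 183. ] longaxis 94.32
top bar 88 z 10.3 c [ 392.5 -327.8] size [30.8 65.3] longaxis 92.39
top grip 69 z 42.9 c [ 393.3 -337.8] size [19.4 27.6] longaxis 96.38
side block 1380 z 48.9 c [ 532.7 -295.8] size [103.8 180.1] longaxis 93.86
side bar 570 z 9.3 c [ 390.8 -341.4] size [ 37.  198.9] longaxis 95.78
side grip 264 z 42.4 c [ 493.4 -298.8] size [ 19.8 179.6] longaxis 93.84
```

View pics/wrist11.png

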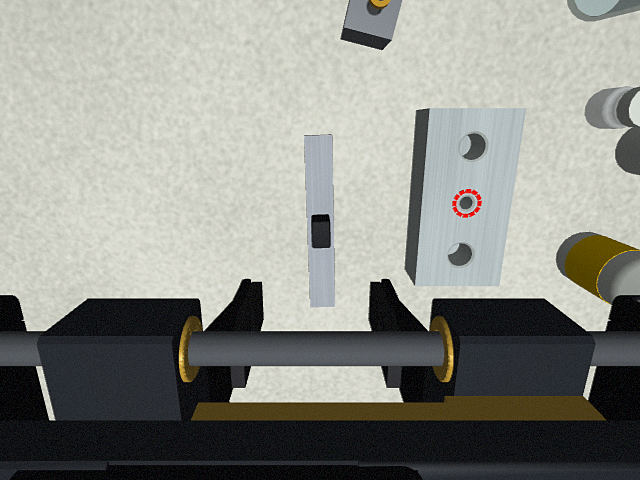

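Request:
step_arm(commands="0.055 0.001 -0.004 -0.015 0 0 -9.8;0.055 0.001 -0.004 -0.015 0 0 -9.8;0.055 0.001 -0.004 -0.015 0 0 -9.8;0.055 0.001 -0.004 -0.015 0 0 -9.8;0.055 0.001 -0.004 -0.015 0 0 -9.8;0.055 0.001 -0.004 -0.015 0 0 -9.8;0.055 0.001 -0.003 -0.015 0 0 -9.8;0.055 0 -0.002 -0.015 0 0 -9.8;0.055 0 -0.002 -0.015 0 0 -10;0.055 0 0 0 0 0 0")

```text
time_s: 41.48
tool_pos: [392.2, -338.3, 104.9]
tcp_rot: [0.999, 0.05, -0.0, -0.002]
wrist_force: [-0.5, 0.4, -0.7]
grip_width: 55.2
```

```bash
python3 -c "
from st import *
st()"; python3 se.py | grep wrist; python3 -c "
from h import *
c=cam('wrist');save(c,'wrist12')"
```

```text
t 41.48 J [-0.929, 0.532, 1.789, 0.003, 0.824, 0.539] pos [392.2, -338.3, 104.9] z [-0.0, 0.004, -1.0] jawdeg -84.3 F [-0.5, 0.4, -0.7] g 55.2
wrist block 25202 z 49.6 c [ 512.3 -297.7] size [ 45.9 181. ] longaxis 94.09
wrist bar 8802 z 9.5 c [ 392.  -341.5] size [ 30.8 200.1] longaxis 95.62
wrist grip 1263 z 41.3 c [ 392.6 -341.4] size [19.7 29.6] longaxis 95.76
```

View pics/wrist12.png

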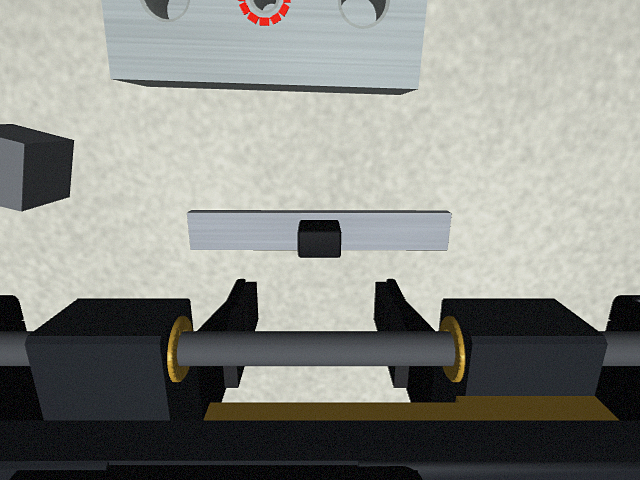

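Request:
step_arm(commands="0.055 0 -0.0032 -0.045 0 0 0;0.055 0 0 -0.045 0 0 0;0.055 0 0 -0.014 0 0 0;0.055 0 0 -0.005 0 0 0;0.055 0 0 0 0 0 0;0.02 0 0 0 0 0 0;0.02 0 0 0 0 0 0;0.02 0 0 0 0 0 0;0.02 0 0 0 0 0 0;0.02 0 0 0 0 0 0", force=40)

```text
time_s: 42.92
tool_pos: [391.6, -343.2, -2.8]
tcp_rot: [0.999, 0.049, 0.0, -0.001]
wrist_force: [-0.4, 1.7, 5.1]
grip_width: 29.9
```

Request:
step_arm(commands="0.02 0 0 0.004 0 0 0;0.02 0 0 0.004 0 0 0;0.02 0 0 0 0 0 0;0.02 0 0 0 0 0 0")

```text
time_s: 43.42
tool_pos: [391.7, -343.7, 4.6]
tcp_rot: [0.999, 0.049, 0.0, -0.001]
wrist_force: [0.4, -0.6, -3.5]
grip_width: 29.8
```

```bash
python3 st.py; python3 se.py | grep wrist
```

```text
t 43.42 J [-0.935, 0.713, 1.835, 0.002, 0.594, 0.537] pos [391.7, -343.7, 4.6] z [0.0, 0.001, -1.0] jawdeg -84.4 F [0.4, -0.6, -3.5] g 29.8
wrist block 26426 z 49.5 c [ 497.  -307.6] size [ 17.4 163.8] longaxis 95.22
wrist bar 1766 z 11.0 c [ 406.8 -341.3] size [  1.4 198.3] longaxis 95.58
wrist grip 2698 z 42.3 c [ 490.2 -304.7] size [  0.9 169.9] longaxis 93.95
```

Request:
step_arm(commands="0.02 0.0195 0.0105 0.005 0 0 -0.43;0.02 0.0195 0.0105 0 0 0 -0.43;0.02 0.0195 0.0105 0 0 0 -0.43;0.02 0.0195 0.0105 0 0 0 -0.43;0.02 0 0 0 0 0 0;0.02 0 0 0 0 0 0")

```text
time_s: 44.32
tool_pos: [469.1, -301.5, 9.5]
tcp_rot: [0.999, 0.034, -0.0, -0.001]
wrist_force: [-0.5, 0.1, -2.9]
grip_width: 29.7
```

```bash
python3 st.py; python3 - <<'E'
from h import *
c=cam('wrist');save(c,'wrist13');P=cloud(c)
# bar far top edge & block front top edge, as lines
for lab,lo,hi,x0,x1 in [('bar',14,27,455,500),('blocktop',46,53,470,560)]:
    m=(P[...,2]>lo)&(P[...,2]<hi)&(P[...,0]>x0)&(P[...,0]<x1)&(P[...,1]>-420)&(P[...,1]<-190)&(c['z_map']>0)
    p=P[m]; print(lab,len(p),p.min(0).round(1),p.max(0).round(1))
    # per-y-bin extreme
    Y=np.arange(-380,-215,8);E=[]
    for y in Y:
        q=p[(p[:,1]>y)&(p[:,1]<y+8)]
        if len(q)>5: E.append([y+4,np.percentile(q[:,0],3),np.percentile(q[:,0],97),np.median(q[:,2])])
    E=np.array(E)
    for k,nm in ((1,'near'),(2,'far')):
        a,b=np.polyfit(E[:,0],E[:,k],1);print(nm,'x at y=-300:',(a*-300+b).round(1),'yaw deg',np.degrees(np.arctan(-a)).round(2),'res',np.std(E[:,k]-a*E[:,0]-b).round(2),'z',np.median(E[:,3]).round(1),'y',E[0,0],E[-1,0])
E
```

```text
t 44.33 J [-0.772, 0.729, 1.739, 0.001, 0.675, 0.73] pos [469.1, -301.5, 9.5] z [-0.0, 0.002, -1.0] jawdeg -86.1 F [-0.5, 0.1, -2.9] g 29.7
bar 7977 [ 455.  -401.4   19.9] [ 485.4 -200.6   27. ]
near x at y=-300: 468.1 yaw deg 4.16 res 5.92 z 21.8 y -376.0 -216.0
far x at y=-300: 478.2 yaw deg 4.06 res 0.71 z 21.8 y -376.0 -216.0
blocktop 83712 [ 470.2 -389.8   46. ] [ 560. -204.   53.]
near x at y=-300: 488.4 yaw deg 3.48 res 5.79 z 49.5 y -376.0 -216.0
far x at y=-300: 558.4 yaw deg 0.08 res 0.23 z 49.5 y -376.0 -216.0
```

View pics/wrist13.png

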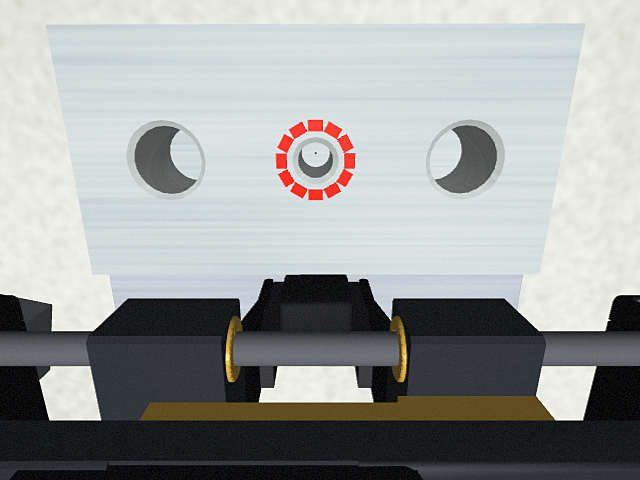

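Request:
step_arm(commands="0.02 0 0 -0.007 0 0 0;0.02 0 0 -0.004 0 0 0;0.02 0 0 0 0 0 0;0.02 0.002 0 0 0 0 0;0.02 0 0 0 0 0 0;0.02 0 0 0 0 0 0")

```text
time_s: 45.12
tool_pos: [471.9, -301.7, -1.1]
tcp_rot: [0.999, 0.034, 0.0, -0.0]
wrist_force: [0.0, -0.1, -3.0]
grip_width: 29.9
```

Request:
step_arm(commands="0.02 0.001 0 0 0 0 0;0.02 0.001 0 0 0 0 0;0.02 0 0 0 0 0 0;0.02 0 0 0 0 0 0")

```text
time_s: 45.62
tool_pos: [473.7, -301.6, -1.3]
tcp_rot: [0.999, 0.034, 0.0, -0.001]
wrist_force: [-0.1, -0.5, -3.6]
grip_width: 29.8
```

Request:
step_arm(commands="0.02 0.001 0 0 0 0 0;0.02 0 0 0 0 0 0;0.02 0 0 0 0 0 0")

```text
time_s: 46.0
tool_pos: [474.6, -301.6, -1.3]
tcp_rot: [0.999, 0.034, 0.0, -0.001]
wrist_force: [-2.0, -0.6, -3.2]
grip_width: 29.5
```

Request:
step_arm(commands="0.02 0.001 0 0 0 0 0;0.02 0 0 0 0 0 0;0.02 0 0 0 0 0 0")

```text
time_s: 46.38
tool_pos: [474.6, -301.6, -1.3]
tcp_rot: [0.999, 0.034, -0.001, -0.001]
wrist_force: [-4.7, -1.9, -1.5]
grip_width: 29.3
```

Request:
step_arm(commands="0.02 0 0 -0.001 0 0 0;0.02 0 0 -0.0005 0 0 0;0.02 0 0 0 0 0 0;0.02 0 0 0 0 0 0")

```text
time_s: 46.88
tool_pos: [474.6, -301.3, -2.8]
tcp_rot: [0.999, 0.034, -0.001, -0.001]
wrist_force: [-4.6, -0.6, -0.3]
grip_width: 29.8
```

Request:
step_arm(commands="0.036 0 0 0 0 0 0;0.042 0 0 0 0 0 0;0.045 0 0 0 0 0 0;0.045 0 0 0 0 0 0;0.045 0 0 0.015 0 0 0;0.045 0 0 0.035 0 0 0;0.045 0 0 0.05 0 0 0;0.045 0 0 0.05 0 0 0;0.045 -0.03 0 0.04 0 0 0;0.045 -0.03 0 0.03 0 0 0;0.045 0 0 0 0 0 0")

```text
time_s: 48.25
tool_pos: [415.5, -302.5, 220.5]
tcp_rot: [0.999, 0.033, 0.002, 0.002]
wrist_force: [-0.2, 0.2, 0.2]
grip_width: 44.9
```

```bash
python3 st.py; python3 se.py; python3 - <<'E'
from h import *
c=cam('wrist');save(c,'wrist14');P=cloud(c)
print(arm.boxes_of('well_mouth','wrist')[:3],arm.boxes_of('depth_rod','wrist')[:3])
hsv=cv2.cvtColor(c['img'],cv2.COLOR_RGB2HSV);h,s,v=[hsv[...,i].astype(int) for i in range(3)]
m=((h<5)|(h>175))&(s>150)&(v>100)&(abs(P[...,2]-50)<8)
p=P[m];A=np.c_[2*p[:,:2],np.ones(len(p))];x=np.linalg.lstsq(A,(p[:,:2]**2).sum(1),rcond=None)[0]
print('well',len(p),x[:2],np.sqrt(x[2]+x[:2]@x[:2]),np.median(p[:,2]))
for n in ['side','top']:
    c=cam(n);save(c,n+'14')
E
```

```text
t 48.25 J [-0.848, 0.353, 1.691, 0.001, 1.093, 0.657] pos [415.5, -302.5, 220.5] z [0.004, -0.003, -1.0] jawdeg -86.2 F [-0.2, 0.2, 0.2] g 44.9
wrist block 22160 z 49.6 c [ 534.9 -296.3] size [ 90.4 180.8] longaxis 93.95
wrist bar 5196 z 9.6 c [ 474.6 -300.4] size [ 28.6 200.1] longaxis 93.71
wrist grip 727 z 41.4 c [ 474.8 -300.4] size [20. 29.] longaxis 93.67
top block 1475 z 51.2 c [ 536.5 -294.8] size [ 91.8 183.3] longaxis 93.99
top bar 55 z 10.8 c [ 476.7 -274.2] size [29.6 29.9] longaxis 177.4
side block 1395 z 49.0 c [ 533.2 -295.8] size [103.9 180.5] longaxis 94.06
side bar 567 z 9.3 c [ 475.9 -299.8] size [ 43.2 200. ] longaxis 94.88
side grip 329 z 42.0 c [ 479.7 -298.3] size [ 39.7 179.6] longaxis 90.57
[{'pixel': [321.5, 68.3], 'confidence': 0.72}] [{'pixel': [87.0, 206.3], 'confidence': 0.97}]
well 337 [ 534.75630002 -296.27335191] 12.624183762260737 50.27266152632507
```

View pics/wrist14.png

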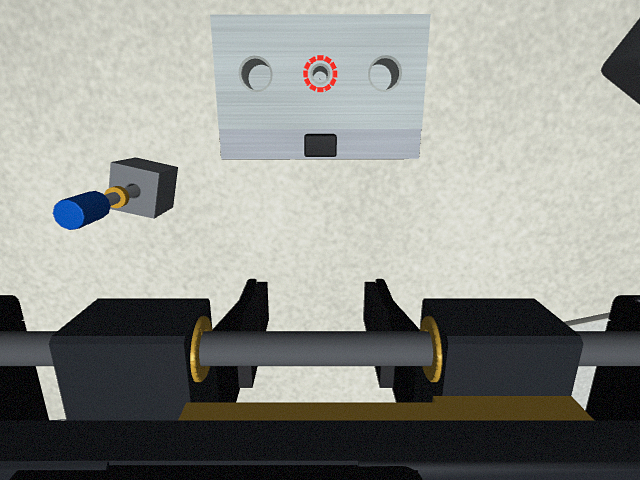

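```bash
cat > rod.py <<'E'
from st import *
def rod(n):
    c=cam(n);P=cloud(c);hsv=cv2.cvtColor(c['img'],cv2.COLOR_RGB2HSV);h,s,v=[hsv[...,i].astype(int) for i in range(3)]
    m=(h>100)&(h<128)&(s>120)&(v>40)&(P[...,2]>90)&(P[...,2]<420)&(c['z_map']>0)&(P[...,1]<-60)&(P[...,0]<600)
    k,L,S,ce=cv2.connectedComponentsWithStats(m.astype(np.uint8))
    if k<2: print('none');return c
    i=1+np.argmax(S[1:,4]);p=P[L==i]; t=p[p[:,2]>np.percentile(p[:,2],97)-4]
    (cx,cy),r=cv2.minEnclosingCircle(t[:,:2].astype(np.float32))
    print(n,len(p),'z',np.percentile(p[:,2],[3,97]).round(1),'top centroid',t.mean(0).round(1),'enc',round(cx,1),round(cy,1),round(r,1))
    side=p[p[:,2]<np.percentile(p[:,2],97)-6]
    if len(side)>30:
        f=lambda q:np.hypot(side[:,0]-q[0],side[:,1]-q[1])-11
        from scipy.optimize import least_squares
        q=least_squares(f,t.mean(0)[:2],loss='soft_l1').x; print('  side cyl',q.round(1))
    return c
if __name__=='__main__':
    st()
    for n in ['wrist','top','side']: rod(n)
E
python3 rod.py
```

```text
t 48.65 J [-0.845, 0.361, 1.691, 0.001, 1.092, 0.657] pos [415.9, -301.3, 216.2] z [-0.001, 0.003, -1.0] jawdeg -86.1 F [-0.7, 0.2, 0.9] g 44.9
wrist 1537 z [113.4 146.6] top centroid [ 423.7 -131.   145.4] enc 423.1 -130.9 11.4
  side cyl [ 422.9 -129.5]
none
side 33 z [141.9 149.5] top centroid [ 419.6 -131.6  147. ] enc 419.1 -131.5 7.7
```

Request:
step_arm(commands="0.06 0.002 0.043 0 0 0 0;0.06 0.002 0.043 0 0 0 0;0.06 0.002 0.043 0 0 0 0;0.06 0.001 0.042 0 0 0 0;0.06 0 0 -0.03 0 0 0;0.06 0 0 0 0 0 0;0.06 0 0 0 0 0 0")

```text
time_s: 49.68
tool_pos: [423.3, -131.3, 187.7]
tcp_rot: [0.999, 0.033, 0.001, -0.0]
wrist_force: [-0.5, -0.3, 0.6]
grip_width: 60.2
```

```bash
python3 - <<'E'
from rod import *
st();c=rod('wrist');save(c,'wrist15');rod('side')
E
```

```text
t 49.67 J [-0.555, 0.307, 1.888, 0.001, 0.946, 0.948] pos [423.3, -131.3, 187.7] z [0.001, 0.001, -1.0] jawdeg -86.2 F [-0.5, -0.3, 0.6] g 60.2
wrist 1229 z [115.4 146.6] top centroid [ 423.8 -129.9  145.4] enc 423.0 -129.9 11.0
  side cyl [ 422.6 -129.8]
side 35 z [141.8 148.8] top centroid [ 420.2 -129.1  146.7] enc 420.6 -130.3 11.3
```

View pics/wrist15.png

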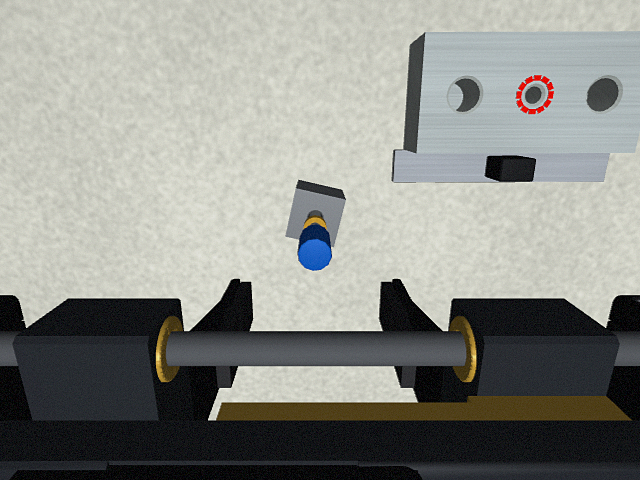

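Request:
step_arm(commands="0.06 0 0.0014 -0.03 0 0 0;0.06 0 0 -0.03 0 0 0;0.06 0 0 -0.02 0 0 0;0.06 0 0 -0.012 0 0 0;0.06 0 0 0 0 0 0;0.01 0 0 0 0 0 0;0.01 0 0 0 0 0 0;0.01 0 0 0 0 0 0;0.01 0 0 0 0 0 0;0.01 0 0 0 0 0 0;0.01 0 0 0 0 0 0;0.01 0 0 0 0 0 0", force=40)

```text
time_s: 51.28
tool_pos: [423.0, -129.4, 95.4]
tcp_rot: [0.999, 0.034, 0.0, -0.0]
wrist_force: [-0.1, 1.2, 2.1]
grip_width: 20.9
```

Request:
step_arm(commands="0.01 0 0 0.02 0 0 0;0.01 0 0 0.03 0 0 0;0.01 0 0 0.03 0 0 0;0.01 0 0 0.02 0 0 0;0.01 0 0 0 0 0 0")

```text
time_s: 51.9
tool_pos: [423.5, -129.6, 196.2]
tcp_rot: [0.999, 0.034, 0.002, 0.0]
wrist_force: [-0.8, 0.0, -1.1]
grip_width: 21.0
```

```bash
python3 - <<'E'
from rod import *
st();c=rod('wrist');save(c,'wrist16');c=cam('side');cv2.imwrite('pics/z16.png',cv2.resize(c['img'][160:360,360:560,::-1],None,fx=3,fy=3))
E
```

```text
t 51.9 J [-0.551, 0.292, 1.88, 0.001, 0.967, 0.951] pos [423.5, -129.6, 196.2] z [0.003, -0.001, -1.0] jawdeg -86.1 F [-0.8, 0.0, -1.1] g 21.0
wrist 2529 z [214.5 247.1] top centroid [ 429.5 -128.4  246.9] enc 438.3 -128.8 18.2
  side cyl [ 423.1 -128.9]
```

View pics/wrist16.png

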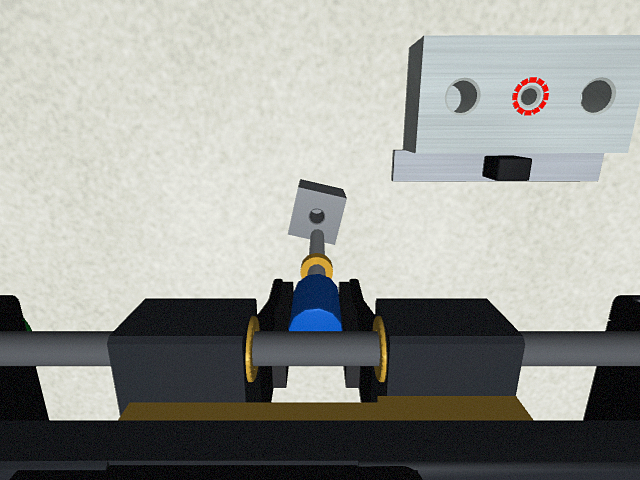

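View pics/z16.png

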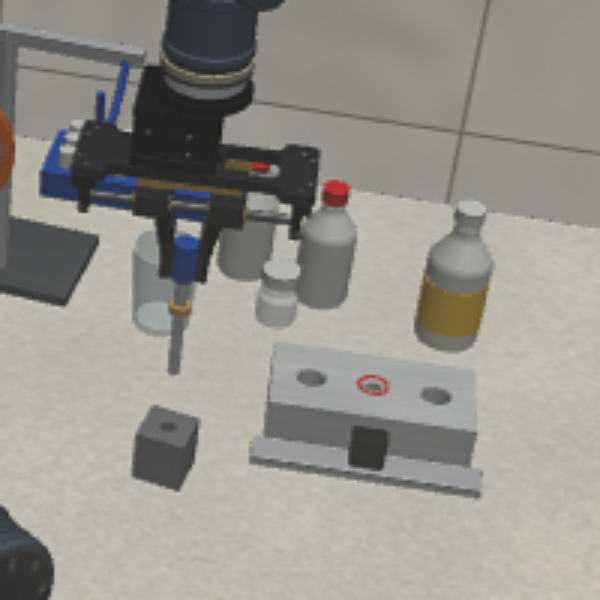

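Request:
step_arm(commands="0.01 0.0279 -0.0417 0 0 0 0;0.01 0.0279 -0.0417 0 0 0 0;0.01 0.0279 -0.0417 0 0 0 0;0.01 0.0279 -0.0417 0 0 0 0;0.01 0 0 -0.025 0 0 0;0.01 0 0 -0.018 0 0 0;0.01 0 0 0 0 0 0;0.01 0 0 0 0 0 0")

```text
time_s: 53.0
tool_pos: [534.3, -295.9, 151.8]
tcp_rot: [0.999, 0.034, -0.0, -0.001]
wrist_force: [-0.3, 0.6, -0.6]
grip_width: 21.2
```

```bash
cat > shaft.py <<'E'
from rod import *
s=st();c=cam('wrist');save(c,'wrist17');P=cloud(c)
M=R.from_quat(s['tcp_rot']).as_matrix();Q=(P-s['tool_pos'])@M  # tool frame
from scipy.optimize import least_squares
m=(np.hypot(Q[...,0]-8*0,Q[...,1])<22)&(c['z_map']>0)
q=Q[m];w=P[m]
for lo,hi,rad,nm in ((15,45,5,'shaft low'),(45,80,5,'shaft foot'),(-15,5,11,'head')):
    z=(q[:,2]>lo)&(q[:,2]<hi)
    p=q[z]
    if len(p)<15: print(nm,len(p));continue
    r=least_squares(lambda a:np.hypot(p[:,0]-a[0]-0,p[:,1]-a[1])-rad,[0,0],loss='soft_l1').x
    print(nm,len(p),'tool xy',r.round(1),'x rng',p[:,0].min().round(1),p[:,0].max().round(1),'y',p[:,1].min().round(1),p[:,1].max().round(1),'zmed',np.median(p[:,2]).round(0))
hsv=cv2.cvtColor(c['img'],cv2.COLOR_RGB2HSV);h,S,v=[hsv[...,i].astype(int) for i in range(3)]
m=((h<5)|(h>175))&(S>150)&(v>100)&(abs(P[...,2]-50)<8);p=P[m]
if len(p)>30:
    A=np.c_[2*p[:,:2],np.ones(len(p))];x=np.linalg.lstsq(A,(p[:,:2]**2).sum(1),rcond=None)[0];print('well',len(p),x[:2].round(2),np.sqrt(x[2]+x[:2]@x[:2]).round(1))
    print('well in tool', (np.array([*x[:2],50])-s['tool_pos'])@M)
E
python3 shaft.py
```

```text
t 53.0 J [-0.689, 0.568, 1.518, 0.001, 1.056, 0.813] pos [534.3, -295.9, 151.8] z [-0.0, 0.002, -1.0] jawdeg -86.1 F [-0.3, 0.6, -0.6] g 21.2
shaft low 179 tool xy [ 3.6 -0.3] x rng 0.8 9.3 y -8.8 8.0 zmed 33.0
shaft foot 218 tool xy [-0.2  0. ] x rng -0.3 5.3 y -5.0 4.8 zmed 61.0
head 60 tool xy [-6.4 -0.8] x rng 2.2 9.8 y -7.5 3.9 zmed 2.0
well 342 [ 534.73 -296.17] 12.6
well in tool [  0.43616829   0.42551194 101.79083477]
```

View pics/wrist17.png

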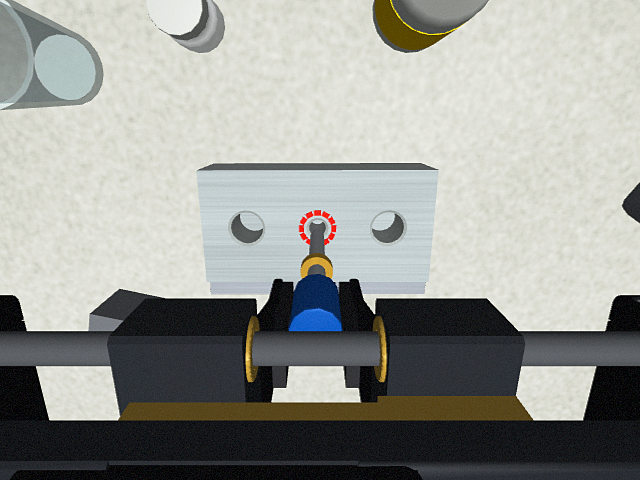

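Request:
step_arm(commands="0.01 0.0006 -0.0004 -0.008 0 0 0;0.01 0 0 -0.008 0 0 0;0.01 0 0 -0.006 0 0 0;0.01 0 0 -0.004 0 0 0;0.01 0 0 0 0 0 0")

```text
time_s: 53.68
tool_pos: [534.7, -296.3, 125.8]
tcp_rot: [0.999, 0.034, -0.0, -0.001]
wrist_force: [-0.1, -0.6, -1.0]
grip_width: 20.7
```

Request:
step_arm(commands="0.01 0 0 -0.006 0 0 0;0.01 0 0 -0.006 0 0 0;0.01 0 0 -0.006 0 0 0;0.01 0 0 -0.004 0 0 0;0.01 0 0 0 0 0 0")

```text
time_s: 54.3
tool_pos: [534.7, -296.3, 103.8]
tcp_rot: [0.999, 0.034, -0.0, -0.001]
wrist_force: [0.6, -0.8, -0.1]
grip_width: 21.0
```

Inserted freely (foot at about 18 mm). Now down to the bottom.

Request:
step_arm(commands="0.01 0 0 -0.004 0 0 0;0.01 0 0 -0.002 0 0 0;0.01 0 0 -0.001 0 0 0;0.01 0 0 0 0 0 0;0.01 0 0 0 0 0 0")

```text
time_s: 54.92
tool_pos: [535.1, -296.5, 97.5]
tcp_rot: [0.999, 0.034, 0.0, -0.0]
wrist_force: [0.3, -0.4, -0.0]
grip_width: 21.3
```

Request:
step_arm(commands="0.01 0 0 -0.001 0 0 0;0.01 0 0 -0.001 0 0 0;0.01 0 0 0 0 0 0;0.01 0 0 0 0 0 0")

```text
time_s: 55.42
tool_pos: [535.9, -296.9, 97.3]
tcp_rot: [0.999, 0.034, 0.001, 0.0]
wrist_force: [-1.3, 1.6, 9.8]
grip_width: 21.5
```

Request:
step_arm(commands="0.01 0 0 -0.0005 0 0 0;0.01 0 0 0 0 0 0;0.01 0 0 0 0 0 0;0.01 0 0 0 0 0 0;0.01 0 0 0 0 0 0;0.01 0 0 0 0 0 0;0.01 0 0 0 0 0 0;0.01 0 0 0 0 0 0;0.01 0 0 0 0 0 0;0.01 0 0 0 0 0 0;0.01 0 0 0 0 0 0;0.01 0 0 0 0 0 0")

```text
time_s: 56.92
tool_pos: [536.1, -296.9, 97.3]
tcp_rot: [0.999, 0.034, 0.002, 0.0]
wrist_force: [-1.6, 1.9, 12.1]
grip_width: 20.9
```

Request:
step_arm(commands="0.01 0 0 0 0 0 0;0.01 0 0 0 0 0 0;0.01 0 0 0 0 0 0;0.01 0 0 0 0 0 0;0.01 0 0 0 0 0 0;0.01 0 0 0 0 0 0;0.01 0 0 0 0 0 0;0.01 0 0 0 0 0 0;0.01 0 0 0 0 0 0;0.01 0 0 0 0 0 0")

```text
time_s: 58.18
tool_pos: [536.1, -296.9, 97.3]
tcp_rot: [0.999, 0.034, 0.002, 0.0]
wrist_force: [-1.0, 2.0, 11.9]
grip_width: 20.7
```

```bash
python3 st.py;python3 se.py; python3 - <<'E'
from h import *
for n in ['side','top']:
    c=cam(n);save(c,n+'18')
    P=cloud(c);hsv=cv2.cvtColor(c['img'],cv2.COLOR_RGB2HSV);h,s=hsv[...,0].astype(int),hsv[...,1]
    m=(h>=6)&(h<=16)&(s>150)&(P[...,0]>500)&(P[...,0]<750)&(abs(P[...,1])<400)&(P[...,2]>60)
    k,L,S,ce=cv2.connectedComponentsWithStats(m.astype(np.uint8))
    for i in range(1,k):
        if S[i,4]>60:p=P[L==i];print(n,((p.min(0)+p.max(0))/2).round(0),p.min(0).round(),p.max(0).round())
E
```

```text
t 58.17 J [-0.689, 0.641, 1.558, 0.002, 0.94, 0.813] pos [536.1, -296.9, 97.3] z [0.003, -0.0, -1.0] jawdeg -86.1 F [-1.0, 2.0, 11.9] g 20.7
wrist block 28493 z 49.5 c [ 535.8 -296. ] size [ 88.2 180.9] longaxis 93.96
side block 1358 z 48.8 c [ 533.6 -295.8] size [102.9 181.1] longaxis 94.54
side bar 586 z 9.5 c [ 476.4 -299.6] size [ 46.3 199.4] longaxis 94.9
side grip 327 z 41.8 c [ 478.3 -298.5] size [ 42.6 179.8] longaxis 90.91
side [593. 334. 205.] [569. 314. 162.] [618. 353. 247.]
side [620. 111. 167.] [602.  64.  97.] [637. 158. 236.]
top [626. 301. 193.] [576. 250. 101.] [676. 353. 285.]
top [633. 139. 168.] [603.  67.  81.] [663. 212. 256.]
```

View pics/side18.png

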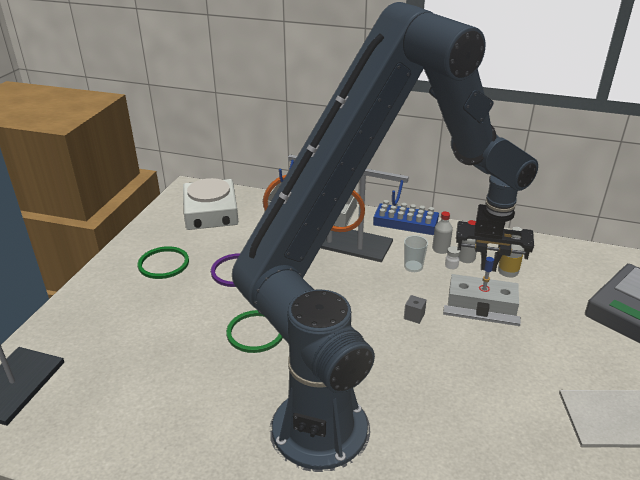

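Request:
step_arm(commands="0.01 0 0 0.0015 0 0 0;0.01 0 0 0.0005 0 0 0;0.03 0 0 0 0 0 0;0.05 0 0 0 0 0 0;0.06 0 0 0 0 0 0;0.06 0 0 0 0 0 0;0.06 0 0 0 0 0 0;0.06 0 0 0.02 0 0 0;0.06 0 0 0.04 0 0 0;0.06 0 0 0.05 0 0 0;0.06 -0.02 0 0.05 0 0 0;0.06 -0.03 0 0.05 0 0 0")

```text
time_s: 59.92
tool_pos: [484.8, -296.5, 308.2]
tcp_rot: [0.999, 0.034, 0.0, -0.0]
wrist_force: [1.2, -0.6, 0.2]
grip_width: 59.9
```

Request:
step_arm(commands="0.06 -0.05 0 0.02 0 0 0;0.06 -0.05 0 0 0 0 0;0.06 0 -0.05 0 0 0 0;0.06 0 0 0 0 0 0;0.06 0 0 0 0 0 0")

```text
time_s: 60.55
tool_pos: [384.9, -346.3, 326.7]
tcp_rot: [0.999, 0.033, 0.0, -0.001]
wrist_force: [-0.4, 0.3, -0.1]
grip_width: 59.8
```

```bash
python3 se.py; python3 - <<'E'
from rod import *
st();c=rod('wrist');save(c,'wrist19');rod('side')
c=cam('top');cv2.imwrite('pics/z19.png',cv2.resize(c['img'][120:340,210:530,::-1],None,fx=2.4,fy=2.4));
c=cam('side');save(c,'side19')
P=cloud(c);hsv=cv2.cvtColor(c['img'],cv2.COLOR_RGB2HSV);h,s=hsv[...,0].astype(int),hsv[...,1]
m=(h>=6)&(h<=16)&(s>150)&(P[...,0]>500)&(P[...,0]<750)&(abs(P[...,1])<400)&(P[...,2]>60)
k,L,S,ce=cv2.connectedComponentsWithStats(m.astype(np.uint8))
for i in range(1,k):
    if S[i,4]>60:p=P[L==i];print(((np.percentile(p,1,axis=0)+np.percentile(p,99,axis=0))/2).round(0))
for q in ['bottle_a','beaker','vial_jar']: print(q,[(np.round(b['pixel']).tolist(),round(b['confidence'],2)) for b in arm.boxes_of(q,'side')[:4]])
E
```

```text
wrist block 13120 z 49.6 c [ 534.8 -296. ] size [ 90.6 180.3] longaxis 93.9
wrist bar 3641 z 9.6 c [ 475.  -300.5] size [ 29.7 200.1] longaxis 93.79
wrist grip 457 z 41.5 c [ 475.3 -300.3] size [19.  29.6] longaxis 93.6
top block 1644 z 51.3 c [ 536.2 -294.8] size [ 91.8 182.7] longaxis 93.89
top bar 507 z 10.5 c [ 474.3 -302.1] size [ 41.9 206.5] longaxis 92.36
top grip 67 z 42.1 c [ 476.4 -298. ] size [20.3 31.4] longaxis 95.18
side block 1363 z 49.0 c [ 533.6 -295.3] size [100.8 179.8] longaxis 94.42
side bar 601 z 9.3 c [ 475.8 -299.7] size [ 44.7 199.6] longaxis 94.34
side grip 326 z 41.8 c [ 480.3 -298.1] size [179.8  38.5] longaxis 90.0
t 60.7 J [-0.948, 0.25, 1.526, 0.001, 1.367, 0.554] pos [385.3, -345.7, 326.7] z [0.0, 0.001, -1.0] jawdeg -86.1 F [-0.0, -0.3, -0.2] g 60.0
wrist 685 z [120.3 148.9] top centroid [ 534.4 -296.8  147.6] enc 534.5 -296.7 10.8
  side cyl [ 534.9 -296.3]
side 31 z [143.2 150. ] top centroid [ 532.9 -295.9  148.1] enc 531.4 -295.9 11.1
[588. 339. 193.]
[618. 108. 173.]
bottle_a [([471.0, 245.0], 0.88), ([512.0, 258.0], 0.7), ([483.0, 294.0], 0.65), ([442.0, 235.0], 0.57)]
beaker [([413.0, 254.0], 0.93), ([486.0, 270.0], 0.51)]
vial_jar [([453.0, 258.0], 0.79), ([356.0, 220.0], 0.54), ([361.0, 241.0], 0.48)]
```

View pics/wrist19.png

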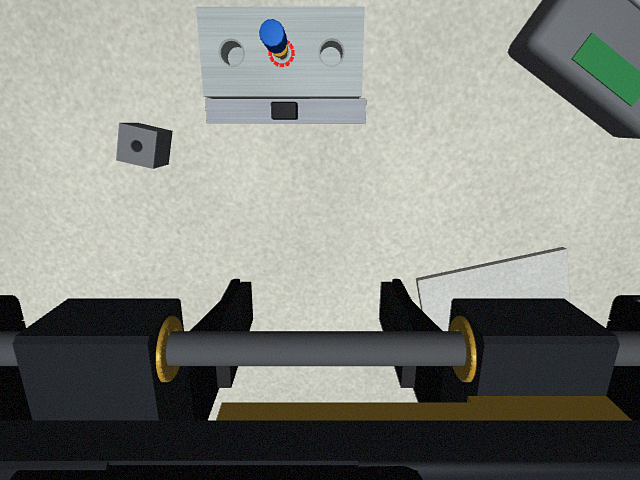

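View pics/side19.png

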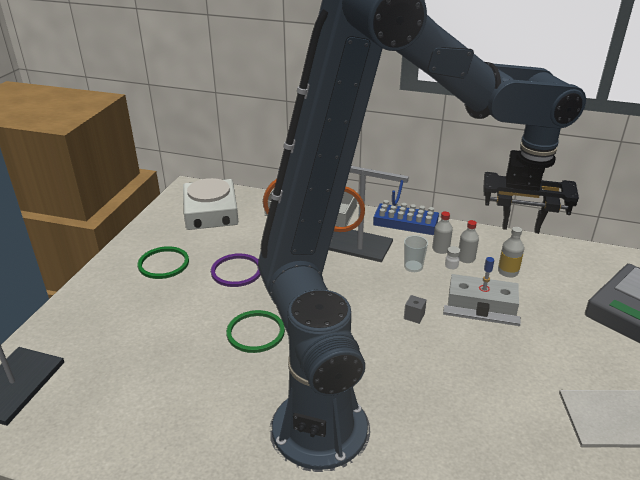

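View pics/z19.png

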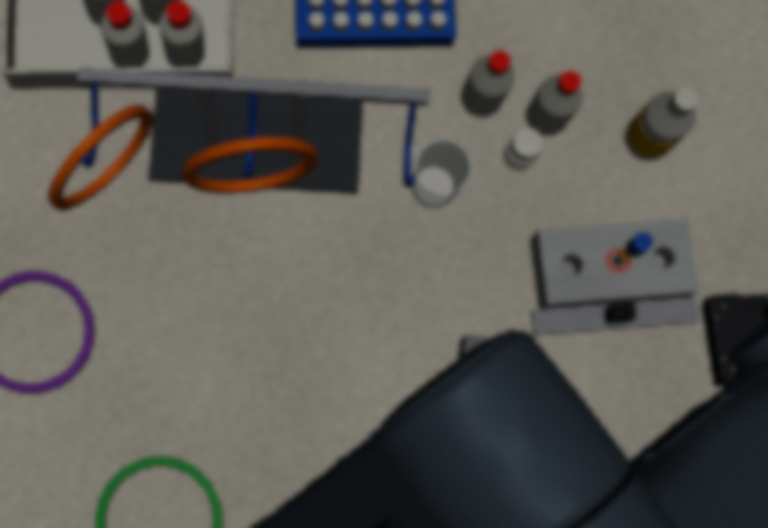

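```bash
python3 -c "
from bench import arm
print(arm.observe()['joint_velocities'].round(4)); print(arm.sign_off())"
```

```text
[-0.0046  0.0004 -0.0018  0.0009 -0.0011  0.    ]
the job is handed in; nothing more can be done
None
```

The job is done and handed in at about 61 s. My last checks were all within limits; the system gives no verdict of its own.

- **Rings:** two orange rings were present. One hangs on the middle hook and one on the left hook, both let go, with centres about 163 mm apart. The left one hangs twisted by roughly 45° on its hook but has not moved since release.
- **Straightedge:** it lies flat, pushed against the block's front face and let go. In the block's frame it measures x ≈ -60 mm and y ≈ 0 mm, parallel within about 0.2°. It was knocked a few centimetres aside before I picked it up, so I measured its position again first.
- **Depth rod:** it bottomed out in the red-ringed well and was pressed down with about 10–12 N for about 2.7 s. After letting go it stands upright, with its head at x = 534.9, y = -296.3 mm (well at x = 534.7, y = -296.2 mm). Its top is about 148 mm high, which puts the foot at about 12 mm.
- **Bottles, beaker and jar:** they look unmoved in the last pictures.

**Mishaps and disagreements:**
- **Fingertips:** they sit about 20 mm behind the reported tool point. My first two attempts at the first ring therefore closed just above it.
- **Hook stand contact:** during one early test move, the held ring bumped the hook stand with about 42 N measured at the wrist. I backed off and the grip held. The contact was through the held ring, and I saw no sign of the gripper itself touching the stand.
- **Camera agreement:** the top and side cameras differ from the wrist camera by about 1–2 mm, so I relied on the wrist camera for the final fits.

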